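# Turn the carving blank round the post, seat it and switch on the vacuum

### The job

The square carving blank has to be carved across the grain next: push it round against the brass post so that it makes a quarter turn anticlockwise (seen from above) without being lifted, then slide it snugly home into the far left corner of the board, walnut edge flat against the red side stop and its far side flat against the dark rail. The red stop is only lightly held, so do not shove it out of its setting. Once the blank is home, press the green HOLD key fully down so that the white RELEASE key pops up; leave the mallet, the tape roll, the sharpening stone and the offcut where they lie.

Things in the scene. Friction and masses are not known exactly. Their poses are not given: they have to be found in the camera images.
- board: Fixed grey laminate carving board 240 x 400 x 20 mm; origin at the centre of its underside, x to its far side, y to its left, top surface 20 mm above the origin. On it: a brass post, a dark far rail and a red side stop, which form a corner at the far left. It may be yawed up to about 14 degrees.
- blank: Loose square carving blank, pale wood, 100 x 100 x 28 mm, about 0.2 kg; origin at the centre of its underside. Its +x side has a dark walnut edge strip. It starts on the board's right half, walnut edge facing the board's +x within 7 degrees, its +y side facing the post across a gap of 10 to 50 mm, the post standing 20 to 40 mm from the near (-x) end of that side.
- blank_center (a point): Centre of the blank, half-way up (14 mm above its underside); axes as blank.
- walnut_edge (a point): Middle of the blank's walnut-faced side, 50 mm from its centre along its +x, half-way up.
- post: Fixed upright brass corner post, 20 mm diameter, 36 mm high, standing on the board at x = -50, y = 25 mm of the board's frame; origin at the centre of its foot, on the board's top.
- rail_face (a point): Middle of the inner (-x) face of the dark fixed far rail: the rail runs along the board's y for 130 mm (65 mm either side of this point), 16 mm high, 20 mm thick; the face lies at x = 90 mm of the board.
- stop_face (a point): Middle of the inner (-y) face of the red side stop, a bar 115 mm long along the board's x, 20 mm thick, 16 mm high; axes parallel to the board's. The stop was set somewhere in a 25 mm range along the board's y (face at y = 140 to 165 mm) and is held only by friction: it holds firm up to about 40 N and then slides away.
- bank: Fixed grey vacuum control box 110 x 130 x 50 mm, left or right of the board; origin at the centre of its underside. On top two interlocked square keys 38 x 38 mm, 50 mm apart along the box's y, with a small gauge and a lamp on the far side.
- hold_key_top (a point): Centre of the top of the green HOLD key (the +y one); 14 mm above the box when up, 6 mm when down.
- hold_key (a joint): HOLD key: 0 = up, 0.008 m = fully down. It has no spring; about 3 to 6 N pushes it down, it stays down, and it lifts the other key.
- free_key_top (a point): Centre of the top of the white RELEASE key (the -y one), down at the start.
- free_key (a joint): RELEASE key: 0 = up, 0.008 m = fully down. Pops up as the other goes down.
- mallet: joiner's mallet lying on its side, wooden head 65 x 120 x 60 mm, handle 200 mm; bystander, leave alone (origin on its underside).
- slip_stone: grey sharpening stone 100 x 32 x 16 mm; bystander, leave alone (origin on its underside).
- tape: roll of paper tape, 90 mm across, 24 mm high; bystander, leave alone (origin on its underside).
- offcut: dark wood offcut 40 x 22 x 20 mm, lying on the board's far right corner; bystander, leave alone (origin on its underside).
Mind the look-alikes: they are no part of the job. Of the things shaped like the blank, the wood one is meant. There is more than one size of the bank; the job needs the larger.

How it is judged:
By the outcome, as a careful person would: the job done as asked, in the order asked, and still so for the second after the job is handed in, with the robot touching nothing.
It also fails if it takes over 72 s, if anything falls off the work surface, if the arm or the gripper's body presses on something with over 40 N, if the wrist force passes 120 N, or if a joint passes its speed limit or range.

### The arm

A 7-joint arm with a two-finger parallel gripper is mounted at the origin on the work surface. World frame = base frame: x ahead of the robot, y to its left, z up, the work surface at z = 0. Lengths are in m, angles in rad, forces in N, time in s.
With the tool pointing down it reaches from about 0.4 to 0.875 m from the base axis. Payload 19.3 kg.
Tool frame: the origin (TCP) lies at the very end of the fingers, on their centre line; the grasp point (between the pads) lies 19 mm behind it; z points along the fingers, x is the direction in which the jaws open and shut, and the axes are right-handed (so a half turn about z gives the same grasp; the last joint's range is limited). The gripper opens to 85 mm and grips with 20 to 120 N. Pads are 22 mm wide; open, the fingers measure 114 mm over their backs; the gripper's body (76 mm by 85 mm) begins 54 mm behind the grasp point. The pads swing forward as they close: fully open they stand 13 mm farther back than shut.
Start: joints at [1.075, 0.521, -0.036, 1.599, 0.021, 1.021, -0.113], TCP at [0.258, -0.569, 0.208] pointing down, gripper open.
Joint ranges: [-2.91, 2.91], [-0.3, 2.13], [-1.5, 1.42], [0.17, 2.43], [-1.26, 4.41], [0.16, 1.93], [-2.52, 2.52]. Speed limits (rad/s): [1.89, 1.89, 2.39, 2.39, 3.01, 3.01, 3.01].

### API

Orientations are given as [roll, pitch, yaw] about the fixed x, y, z axes, in that order (R = Rz(yaw) Ry(pitch) Rx(roll)).
In Python, from workcell import bot gives the robot as it stands.
- The arm moves only by the tool jog_arm, never from a script. Its argument "increments" is a list of rows, each an object of numbers: "wx", "wy", "wz": the turn, a rotation vector about the tool's x, y, z in degrees; "x", "y", "z": the shift along the tool's x, y, z in cm; "claw": the opening in per cent of the stroke, from 0 (shut) to 100 (fully open). A call has 1 to 10 rows; each row is the pose to reach, as a shift and turn from the pose measured when the call began, along the tool's axes at that moment; what a row does not reach only later rows make up. A row lasts 1/8 s, in which the tool goes at most 62.5 mm and 10.7 degrees, less where a joint would pass 70% of its speed; a pose out of reach is approached as far as the arm can. A call with a gripper value outside its range is refused whole. The fingers move at their own pace and stop on an object; "squeeze" is the grip in N (left out, the last holds). Time passes only in rows, so rows that repeat a pose let the fingers close. It gives the time, the measured TCP pose, the force and the opening at its end, in the units of the state.
- bot.observe(): the state, without advancing time (a new reading comes with each control period).
- bot.grab_frame(name): name is "scene" or "top" or "wrist"; returns a dict with "pixels" (420x560x3 uint8, red, green, blue), "fov_y" (degrees; the focal length in pixels is half the picture's height over the tangent of half this angle, whatever the lens; pixels are square), "cx", "cy" (the principal point, pixels), "origin" and "orientation" of the camera in the world. Camera axes: x right, y down, z forward; pixel columns grow to the right and rows downward; lengths in m; the calibration is good to about 2 mm. A picture is of the moment at which its call begins. There is no depth.
- bot.job_done(): hands the job in, once; it reports no verdict.
The state is a dict: "clock": time; "qpos": joint angles; "qd": joint speeds; "joint_efforts": joint torques, N m; "position": TCP position; "tool_rot": TCP orientation; "force": force on the tool from outside, world axes, zero at the start; "moment": the same for the moment, N m; "grip_width": finger opening in m.
Only numpy, scipy, OpenCV 4.12 (cv2) and the standard library are available. Lean on these libraries where they do the work, as an engineer would, in place of code of your own. Each camera call takes 0.05 s, during which the arm holds its last target.

## Working session

There is one attempt and no reset: what is moved stays moved. The work goes in short steps, Python scripts to look and compute and a tool call to move; the robot and the scene stay as the last step left them, time stands still between calls to the robot, and variables do not carry over. Pictures are saved under pics/ and viewed, and the job is handed in when it is done.

Besides the shell and the picture viewer there is one more tool, called after ">>>" by a JSON object that holds its "fn" and its "kwargs", one argument or row to a line. jog_arm: Moves the arm, as the interface text tells. Its arguments: {"type":"object","properties":{"increments":{"type":"array","items":{"type":"object","properties":{"wx":{"type":"number"},"wy":{"type":"number"},"wz":{"type":"number"},"x":{"type":"number"},"y":{"type":"number"},"z":{"type":"number"},"claw":{"type":"number"}}}},"squeeze":{"type":"number"}},"required":["increments"]}

```bash
ls; mkdir -p pics
python3 - <<'E'
from workcell import bot
import cv2,json
s=bot.observe(); print(s)
for n in ["scene","top","wrist"]:
    f=bot.grab_frame(n); print(n,f["fov_y"],f["cx"],f["cy"],f["origin"],f["orientation"])
    cv2.imwrite(f"pics/{n}0.png",f["pixels"][:,:,::-1])
E
```

```text
pics
{'clock': 0.0, 'qpos': array([ 1.07475706,  0.52200118, -0.03631389,  1.5999833 ,  0.02120782,
        1.02106559, -0.11281952]), 'qd': array([ 1.35729727e-05,  2.33800132e-03, -6.41425955e-04, -7.39538724e-04,
       -1.28987323e-03,  9.44271204e-04,  1.58772632e-03]), 'joint_efforts': array([ 1.50222357e-03, -9.27121353e+01,  1.98067881e+00, -3.69928765e+01,
        1.79689057e-02,  8.38325388e-03,  6.56109833e-06]), 'position': array([ 0.25799543, -0.56889321,  0.20754273]), 'tool_rot': array([ 3.14150457e+00,  1.06863822e-03, -1.14499468e+00]), 'force': array([0.49790621, 0.01892492, 0.17572087]), 'moment': array([0.00144629, 0.00712951, 0.01800783]), 'grip_width': 0.08500653148443692}
scene 54.97439312085839 279.17834083019375 207.2498209337781 [ 1.20477833 -0.39861768  0.74035544] [-2.25910995 -0.01952537  1.10423714]
top 51.41317197661703 280.80841146471386 213.05635501472824 [ 0.39080342 -0.04799827  1.36171017] [-3.08083539  0.0183773  -1.57743377]
wrist 61.26130073416422 281.92973693666914 210.76378767129668 [ 0.32444119 -0.53823421  0.37391142] [ 2.85061084e+00  2.12385050e-03 -1.14413559e+00]
```

View pics/scene0.png

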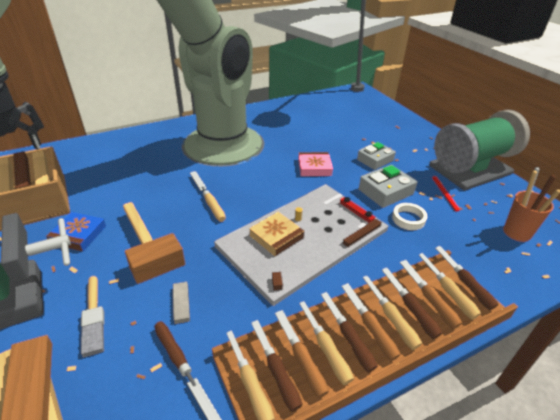

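View pics/top0.png

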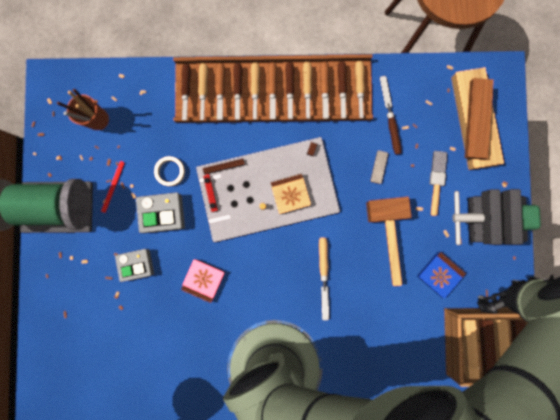

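The blank is the pale wood square at top (291,195) on the board. The pink one at (204,280) and the blue one at (442,275) are decoys. There are two control boxes, a larger one at (159,213) and a smaller one at (132,265), and the job needs the larger. I'll confirm this in enlarged crops.

Run:
```python
import cv2
a=cv2.imread("pics/top0.png"); cv2.imwrite("pics/topcrop.png",cv2.resize(a[130:290,110:360],None,fx=3.2,fy=3.2,interpolation=cv2.INTER_CUBIC))
a=cv2.imread("pics/scene0.png"); cv2.imwrite("pics/scenecrop.png",cv2.resize(a[130:310,200:440],None,fx=3.3,fy=3.3,interpolation=cv2.INTER_CUBIC))
```

```text
(no output)
```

View pics/topcrop.png

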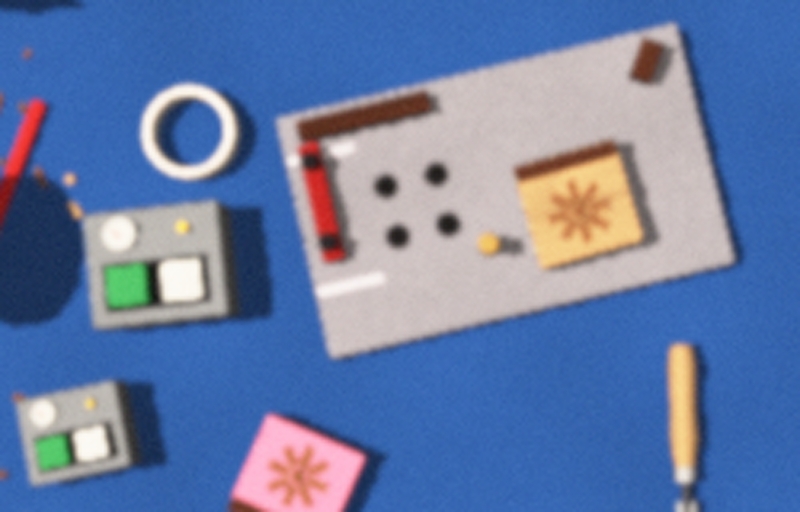

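View pics/scenecrop.png

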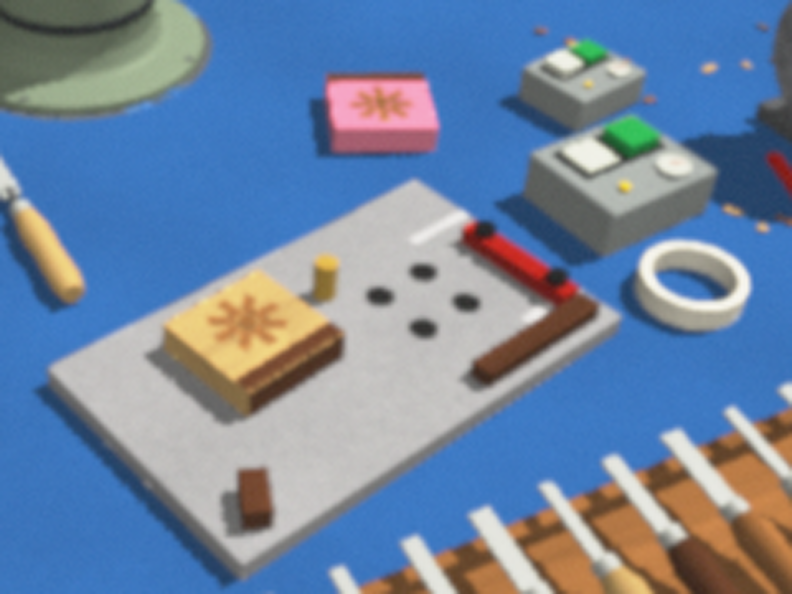

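```bash
cat > h.py <<'E'
import numpy as np, cv2
from scipy.spatial.transform import Rotation as R
from workcell import bot
def ray(f,uv):
    fl=f["pixels"].shape[0]/2/np.tan(np.radians(f["fov_y"])/2)
    uv=np.atleast_2d(np.asarray(uv,float))
    d=np.c_[(uv[:,0]-f["cx"])/fl,(uv[:,1]-f["cy"])/fl,np.ones(len(uv))]
    return d@R.from_euler("xyz",f["orientation"]).as_matrix().T
def onplane(f,uv,z):
    d=ray(f,uv);o=np.array(f["origin"])
    return o+d*((z-o[2])/d[:,2])[:,None]
def proj(f,P):
    fl=f["pixels"].shape[0]/2/np.tan(np.radians(f["fov_y"])/2)
    c=(np.atleast_2d(P)-f["origin"])@R.from_euler("xyz",f["orientation"]).as_matrix()
    return np.c_[c[:,0]/c[:,2]*fl+f["cx"],c[:,1]/c[:,2]*fl+f["cy"]]
def blobs(mask,amin=20):
    n,l,st,ce=cv2.connectedComponentsWithStats(mask.astype(np.uint8))
    return [(st[i],ce[i],(l==i)) for i in range(1,n) if st[i][4]>=amin]
def quad(m):
    c=max(cv2.findContours(m.astype(np.uint8),cv2.RETR_EXTERNAL,cv2.CHAIN_APPROX_NONE)[0],key=cv2.contourArea)
    return cv2.minAreaRect(c)
E
python3 - <<'E'
from h import *
f=bot.grab_frame("top"); hsv=cv2.cvtColor(f["pixels"],cv2.COLOR_RGB2HSV)
H,S,V=[hsv[:,:,i].astype(int) for i in range(3)]
for nm,p in dict(board=(230,220),post=(263,205),blank=(280,205),wal=(280,182),red=(209,188),green=(149,218),white=(167,217),box=(150,228),rail=(225,165)).items(): print(nm,hsv[p[1],p[0]])
roi=np.zeros_like(H,bool); roi[130:250,190:345]=1
blue=(H>100)&(H<125)&(S>110)
m=roi&~blue
b=max(blobs(m),key=lambda b:b[0][4]); r=quad(b[2]); print("board rect",r)
P=onplane(f,cv2.boxPoints(r),0.02); print(P, P.mean(0),np.linalg.norm(np.diff(P,axis=0),axis=1))
for nm,mm,z in [("blank",(H>10)&(H<28)&(S>70)&(V>150),.048),("red",((H<6)|(H>174))&(S>150)&(V>120),.036),("green",(H>55)&(H<85)&(S>120),.064)]:
    for st,ce,l in blobs(mm):
        if 100<ce[0]<345 and 120<ce[1]<290:
            r=quad(l);P=onplane(f,cv2.boxPoints(r),z);print(nm,st,ce.round(1),P[:,:2].round(4).tolist(),P.mean(0).round(4),np.linalg.norm(np.diff(P,axis=0),axis=1))
E
```

```text
board [  6  17 206]
post [ 20 150 238]
blank [ 19 113 244]
wal [  9 166 112]
red [  0 211 205]
green [ 66 145 201]
white [ 23   8 251]
box [ 15  14 176]
rail [  8 164  98]
board rect ((267.2990417480469, 189.23184204101562), (78.92520141601562, 131.74148559570312), 76.54131317138672)
[[ 0.62090797  0.24532068  0.02      ]
 [ 0.71318607 -0.15416313  0.02      ]
 [ 0.47356582 -0.20758742  0.02      ]
 [ 0.38207469  0.18725596  0.02      ]] [0.54743364 0.01770652 0.02      ] [0.41000312 0.2455036  0.40530473]
blank [272 178  39  36 987] [291.1 195.6] [[0.5532, 0.0052], [0.5806, -0.0935], [0.4945, -0.117], [0.4672, -0.0187]] [ 0.5238 -0.056   0.048 ] [0.10239011 0.0892424  0.10195171]
blank [259 203   7   7  41] [262.3 205.9] [[0.5019, 0.0414], [0.5017, 0.0232], [0.4835, 0.0233], [0.4837, 0.0415]] [0.4927 0.0323 0.048 ] [0.01816333 0.01818742 0.01814809]
blank [319 238   8  38 263] [322.9 256.1] [[0.395, -0.1386], [0.3948, -0.1595], [0.2845, -0.1581], [0.2846, -0.1372]] [ 0.3397 -0.1484  0.048 ] [0.02098028 0.11031081 0.02087335]
red [103 162  21  49 177] [113.7 182.9] [[0.4872, 0.5268], [0.6364, 0.4731], [0.6313, 0.4598], [0.4822, 0.5135]] [0.5593 0.4933 0.036 ] [0.15855223 0.01431752 0.15848589]
red [206 182  10  21 126] [210.3 192.5] [[0.5655, 0.2077], [0.5694, 0.1895], [0.5073, 0.1756], [0.5034, 0.1938]] [0.5364 0.1917 0.036 ] [0.01864714 0.06358046 0.01859102]
green [143 213  15  13 162] [150.1 218.9] [[0.4716, 0.389], [0.4758, 0.3484], [0.4395, 0.344], [0.4353, 0.3845]] [0.4556 0.3665 0.064 ] [0.04086123 0.03649748 0.04078958]
green [122 266  10  10  77] [126.6 270.8] [[0.3111, 0.4509], [0.3162, 0.4245], [0.2918, 0.4192], [0.2867, 0.4456]] [0.3015 0.4351 0.064 ] [0.02692845 0.02505862 0.02689549]
```

```bash
cat >> h.py <<'E'
def rel(p,yawdeg,tilt=(180,0)):
    """tool-frame shift (cm) and rotvec (deg) to reach world p with tool down at yaw"""
    s=bot.observe();R0=R.from_euler("xyz",s["tool_rot"]);Rt=R.from_euler("xyz",[tilt[0],tilt[1],yawdeg],degrees=True)
    d=R0.inv().apply(np.array(p)-s["position"])*100
    w=np.degrees((R0.inv()*Rt).as_rotvec())
    return d.round(2),w.round(2)
E
python3 -c "
from h import *
print(rel([0.5,0.0,0.27],13))"
```

```text
(array([-41.83, -45.54,  -6.2 ]), array([-2.00e-02,  3.00e-02, -7.86e+01]))
```

>>> {"fn": "jog_arm", "kwargs": {
  "increments": [
    {"x": -41.8, "y": -45.5, "z": -6.2, "wz": -78.6},
    {"x": -41.8, "y": -45.5, "z": -6.2, "wz": -78.6},
    {"x": -41.8, "y": -45.5, "z": -6.2, "wz": -78.6},
    {"x": -41.8, "y": -45.5, "z": -6.2, "wz": -78.6},
    {"x": -41.8, "y": -45.5, "z": -6.2, "wz": -78.6},
    {"x": -41.8, "y": -45.5, "z": -6.2, "wz": -78.6},
    {"x": -41.8, "y": -45.5, "z": -6.2, "wz": -78.6},
    {"x": -41.8, "y": -45.5, "z": -6.2, "wz": -78.6},
    {"x": -41.8, "y": -45.5, "z": -6.2, "wz": -78.6},
    {"x": -41.8, "y": -45.5, "z": -6.2, "wz": -78.6}
  ]
}}

```text
schema error: expected keys wx, wy, wz, x, y, z, claw
```

>>> {"fn": "jog_arm", "kwargs": {
  "increments": [
    {"x": -41.8, "y": -45.5, "z": -6.2, "wx": 0, "wy": 0, "wz": -78.6, "claw": 100},
    {"x": -41.8, "y": -45.5, "z": -6.2, "wx": 0, "wy": 0, "wz": -78.6, "claw": 100},
    {"x": -41.8, "y": -45.5, "z": -6.2, "wx": 0, "wy": 0, "wz": -78.6, "claw": 100},
    {"x": -41.8, "y": -45.5, "z": -6.2, "wx": 0, "wy": 0, "wz": -78.6, "claw": 100},
    {"x": -41.8, "y": -45.5, "z": -6.2, "wx": 0, "wy": 0, "wz": -78.6, "claw": 100},
    {"x": -41.8, "y": -45.5, "z": -6.2, "wx": 0, "wy": 0, "wz": -78.6, "claw": 100},
    {"x": -41.8, "y": -45.5, "z": -6.2, "wx": 0, "wy": 0, "wz": -78.6, "claw": 100},
    {"x": -41.8, "y": -45.5, "z": -6.2, "wx": 0, "wy": 0, "wz": -78.6, "claw": 100},
    {"x": -41.8, "y": -45.5, "z": -6.2, "wx": 0, "wy": 0, "wz": -78.6, "claw": 100},
    {"x": -41.8, "y": -45.5, "z": -6.2, "wx": 0, "wy": 0, "wz": -78.6, "claw": 100}
  ]
}}

```text
clock: 1.45
position: [0.5003, 0.0015, 0.2703]
tool_rot: [-3.141, -0.0, 0.227]
force: [0.6, -1.9, -0.4]
grip_width: 0.0856
```

Run:
```python
from h import *
f=bot.grab_frame("wrist"); import pickle; pickle.dump(f,open("w1.pkl","wb"))
print(f["origin"],f["orientation"])
cv2.imwrite("pics/w1.png",f["pixels"][:,:,::-1])
```

```text
[0.48391442 0.07313562 0.43672048] [2.85267665e+00 6.46585191e-04 2.27639835e-01]
```

View pics/w1.png

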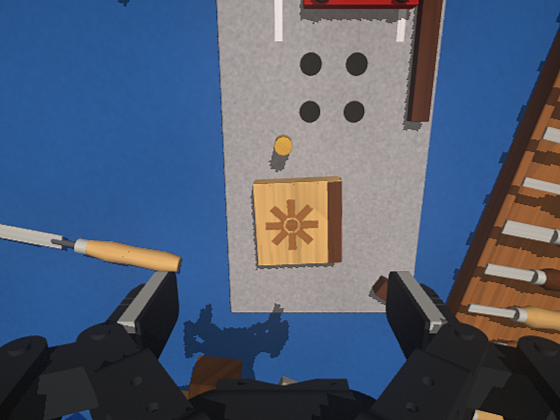

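```bash
cat >> h.py <<'E'
def measure(f,verbose=True,xlim=(180,440),ylim=(0,330)):
    hsv=cv2.cvtColor(f["pixels"],cv2.COLOR_RGB2HSV);H,S,V=[hsv[:,:,i].astype(int) for i in range(3)]
    roi=np.zeros_like(H,bool);roi[ylim[0]:ylim[1],xlim[0]:xlim[1]]=1
    return H,S,V,roi
def lineP(f,pts,z):
    P=onplane(f,pts,z)[:,:2];vx,vy,x,y=cv2.fitLine(P.astype(np.float32),cv2.DIST_HUBER,0,0.001,0.001).ravel()
    return np.array([x,y]),np.array([vx,vy])
E
python3 - <<'E'
from h import *; import pickle
f=pickle.load(open("w1.pkl","rb"))
H,S,V,roi=measure(f)
grey=(S<45)&(V>120)
# board left edge (near, -x) and right edge, bottom edge
L=[(np.where(grey[r,200:260])[0][0]+200-.5,r) for r in range(20,300,3)]
Rr=[(np.where(grey[r,380:450])[0][-1]+380+.5,r) for r in range(145,260,3)]
B=[(c,np.where(grey[290:330,c])[0][-1]+290+.5) for c in range(240,360,3)]
for n,p in [("near",L),("far",Rr),("right",B)]:
    o,d=lineP(f,p,.02); print(n,o,np.degrees(np.arctan2(d[1],d[0])))
# rail inner face top edge, stop edge
wal=(H<14)&(S>110)&(V<140)
RL=[(np.where(wal[r,395:445])[0][0]+395-.5,r) for r in range(15,118,3)]
print("rail px",RL[::6]); 
for z in(.036,.02): o,d=lineP(f,RL,z); print("rail",z,o,np.degrees(np.arctan2(d[1],d[0])))
red=((H<6)|(H>174))&(S>150)&(V>60)
SB=[(c,np.where(red[0:30,c])[0][-1]+.5) for c in range(320,395,3)]; print(SB[::5],[hsv for hsv in zip(V[0:14,360],H[0:14,360])])
for z in(.036,.02): o,d=lineP(f,SB,z); print("stop",z,o,np.degrees(np.arctan2(d[1],d[0])))
po=(H>15)&(H<32)&(S>110)&(V>150);
for st,ce,l in blobs(po&roi): print(st,ce, quad(l)[:2])
E
```

```text
near [ 0.43228638 -0.00792976] -76.99512
far [6.751334e-01 5.117419e-04] -77.03385
right [ 0.5689554  -0.17903592] 12.851281
rail px [(np.float64(421.5), 15), (np.float64(419.5), 33), (np.float64(417.5), 51), (np.float64(416.5), 69), (np.float64(414.5), 87), (np.float64(412.5), 105)]
rail 0.036 [0.6124748  0.14291696] -76.68501
rail 0.02 [0.617608  0.1457032] -76.68494
[(320, np.float64(4.5)), (335, np.float64(5.5)), (350, np.float64(7.5)), (365, np.float64(8.5)), (380, np.float64(8.5))] [(np.int64(166), np.int64(1)), (np.int64(165), np.int64(1)), (np.int64(167), np.int64(1)), (np.int64(179), np.int64(1)), (np.int64(121), np.int64(1)), (np.int64(66), np.int64(1)), (np.int64(59), np.int64(2)), (np.int64(61), np.int64(1)), (np.int64(65), np.int64(1)), (np.int64(85), np.int64(0)), (np.int64(88), np.int64(5)), (np.int64(85), np.int64(4)), (np.int64(86), np.int64(4)), (np.int64(86), np.int64(4))]
stop 0.036 [0.53775233 0.18228386] 10.958163
stop 0.02 [0.539902   0.18664195] 10.9581585
[274 137  18  19 258] [282.85271318 145.68992248] ((282.82354736328125, 145.7058868408203), (16.97749137878418, 17.947635650634766))
[ 253  177   89   88 4777] [291.62340381 220.22587398] ((298.37298583984375, 220.6378173828125), (85.27593231201172, 88.49774169921875))
[284 217  16  16  98] [291.53061224 224.42857143] ((291.5, 224.5), (15.0, 15.0))
```

Run:
```python
import cv2
a=cv2.imread("pics/w1.png"); cv2.imwrite("pics/w1c.png",cv2.resize(a[0:290,210:450],None,fx=2.06,fy=2.06,interpolation=cv2.INTER_CUBIC)); cv2.imwrite("pics/w1d.png",cv2.resize(a[0:40,280:450],None,fx=4.5,fy=4.5,interpolation=cv2.INTER_NEAREST))
```

```text
(no output)
```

View pics/w1c.png

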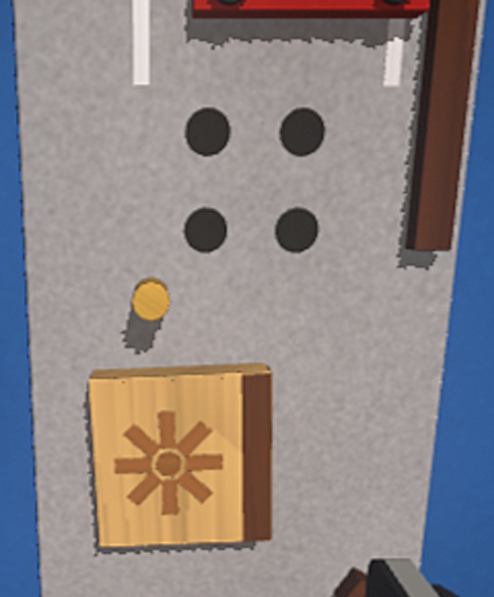

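View pics/w1d.png

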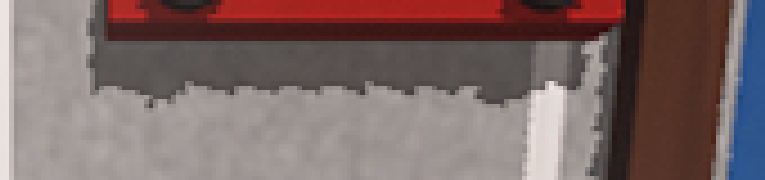

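Run:
```python
from h import *; import pickle
f=pickle.load(open("w1.pkl","rb"))
H,S,V,roi=measure(f)
a=np.radians(13.0); X=np.array([np.cos(a),np.sin(a)]);Y=np.array([-X[1],X[0]])
n=X@[0.43228638,-0.00792976]; fr=X@[.6751334,.0005117]; r=Y@[0.5689554,-0.17903592]
print("w",fr-n); bx=(n+fr)/2; by=r+.2
# rail and post cross-check
O=bx*X+by*Y; print("O",O)
tob=lambda P:np.c_[(P[:,:2]-O)@X,(P[:,:2]-O)@Y]
print("post",tob(onplane(f,[(282.85,145.7)],.056)))
print("rail base",tob(np.array([[0.617608,0.1457032]])),"via .036 top edge")
wal=(H<14)&(S>110)
p=[]
for rr in range(15,110,6):
    row=V[rr,405:440].astype(int); p.append((405+np.argmax(np.diff(np.where(wal[rr,405:440],row,0))[8:])+8.5,rr))
print(p[::4]); print("rail top",tob(onplane(f,p,.036)).mean(0))
q=[(c,3.5+ (0)) for c in (360,)]
col=[(c,np.argmin(np.diff(V[1:8,c]))+1.5) for c in range(320,395,6)]
print(col[::3]); T=tob(onplane(f,col,.036)); print("stop top edge",T[0],T[-1],T.mean(0))
col=[(c,np.where(((H[:14,c]<6))&(S[:14,c]>150))[0][-1]+.5) for c in range(320,395,6)]
T=tob(onplane(f,col,.02)); print("stop bottom",T[0],T[-1],T.mean(0))
# blank top corners
m=roi&(S>70)&(H<32)&(np.arange(420)[:,None]>170)&(np.arange(420)[:,None]<280)&(np.arange(560)[None]<360)
b=max(blobs(m),key=lambda b:b[0][4]); c=max(cv2.findContours(b[2].astype(np.uint8),cv2.RETR_EXTERNAL,cv2.CHAIN_APPROX_NONE)[0],key=cv2.contourArea)
ap=cv2.approxPolyDP(c,4,True)[:,0]; print(ap.tolist(), tob(onplane(f,ap,.048)).round(4).tolist())
np.savez("board.npz",O=O,X=X,Y=Y)
```

```text
w 0.23852178193750284
O [0.54792027 0.02136856]
post [[-0.0499585   0.02376161]]
rail base [[0.09587084 0.10547162]] via .036 top edge
[(np.float64(421.5), 15), (np.float64(418.5), 39), (np.float64(416.5), 63), (np.float64(414.5), 87)]
rail top [0.0903137  0.10987149]
[(320, np.float64(4.5)), (338, np.float64(3.5)), (356, np.float64(3.5)), (374, np.float64(3.5)), (392, np.float64(4.5))]
stop top edge [-0.0127936   0.16201273] [0.0595493  0.16205543] [0.0233399  0.16265241]
stop bottom [-0.01127926  0.16589271] [0.06428457 0.16220883] [0.02652419 0.16311931]
[[337, 176], [254, 181], [259, 265], [341, 261]] [[0.0103, -0.0104], [-0.0821, -0.0161], [-0.0783, -0.1185], [0.0197, -0.1132]]
```

```bash
cat >> h.py <<'E'
_b=np.load("board.npz");O,X,Y=_b["O"],_b["X"],_b["Y"]
def tob(P): P=np.atleast_2d(P); return np.c_[(P[:,:2]-O)@X,(P[:,:2]-O)@Y]
def b2w(x,y,z): return np.r_[O+X*x/1000+Y*y/1000,z/1000]
def plan(*wps):
    s=bot.observe(); print("at",(tob(s["position"])[0]*1000).round(1),(s["position"][2]*1000).round(1),"yawb",(np.degrees(s["tool_rot"][2])-13).round(1),"q7",s["qpos"][6].round(2),"F",s["force"].round(1),"t",s["clock"])
    for w in wps:
        d,r=rel(b2w(*w[:3]),13+w[3]); print(w,"->",d,r)
E
python3 -c "
from h import *
plan((-31,-155,120,0),(-31,-155,24,0),(-31,-128,24,0),(-31,-100,24,0))"
```

```text
at [-47.1  -1.7] 271.3 yawb 0.4 q7 -0.09 F [-1.8  9.6 -1. ] t 1.5
(-31, -155, 120, 0) -> [ 1.46 15.39 15.08] [-0.2  -0.18  0.37]
(-31, -155, 24, 0) -> [ 1.43 15.42 24.68] [-0.2  -0.18  0.37]
(-31, -128, 24, 0) -> [ 1.45 12.72 24.69] [-0.2  -0.18  0.37]
(-31, -100, 24, 0) -> [ 1.47  9.92 24.7 ] [-0.2  -0.18  0.37]
```

>>> {"fn": "jog_arm", "kwargs": {
  "increments": [
    {"x": 1.5, "y": 15.4, "z": 10, "wx": 0, "wy": 0, "wz": 0, "claw": 0},
    {"x": 1.5, "y": 15.4, "z": 10, "wx": 0, "wy": 0, "wz": 0, "claw": 0},
    {"x": 1.5, "y": 15.4, "z": 10, "wx": 0, "wy": 0, "wz": 0, "claw": 0},
    {"x": 1.5, "y": 15.4, "z": 15, "wx": 0, "wy": 0, "wz": 0, "claw": 0},
    {"x": 1.5, "y": 15.4, "z": 20, "wx": 0, "wy": 0, "wz": 0, "claw": 0},
    {"x": 1.5, "y": 15.4, "z": 23, "wx": 0, "wy": 0, "wz": 0, "claw": 0},
    {"x": 1.5, "y": 15.4, "z": 24.4, "wx": 0, "wy": 0, "wz": 0, "claw": 0},
    {"x": 1.5, "y": 15.4, "z": 24.4, "wx": 0, "wy": 0, "wz": 0, "claw": 0}
  ]
}}

```text
clock: 2.5
position: [0.553, -0.1362, 0.0266]
tool_rot: [-3.138, -0.002, 0.234]
force: [-0.4, -0.2, 0.6]
grip_width: -0.0
```

```bash
python3 -c "
from h import *
plan((-31,-128,24,0),(-31,-100,24,0))
f=bot.grab_frame('wrist');cv2.imwrite('pics/w2.png',f['pixels'][:,:,::-1])"
```

```text
at [ -30.5 -154.6] 26.6 yawb 0.4 q7 -0.0 F [-0.4 -0.2  0.6] t 2.5
(-31, -128, 24, 0) -> [-0.04 -2.66  0.27] [-0.22 -0.14  0.38]
(-31, -100, 24, 0) -> [-0.02 -5.46  0.28] [-0.22 -0.14  0.38]
```

View pics/w2.png

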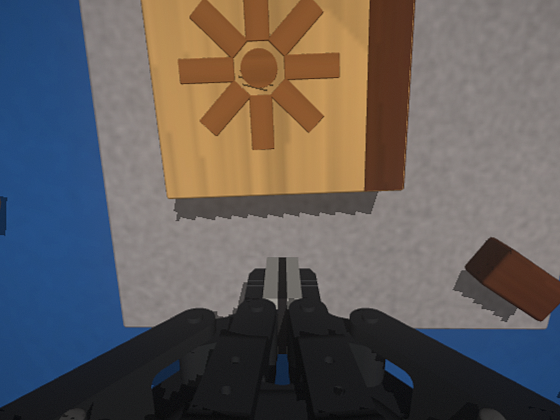

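>>> {"fn": "jog_arm", "kwargs": {
  "increments": [
    {"x": 0, "y": -1.2, "z": 0.2, "wx": 0, "wy": 0, "wz": 0, "claw": 0},
    {"x": 0, "y": -2.2, "z": 0.2, "wx": 0, "wy": 0, "wz": 0, "claw": 0},
    {"x": 0, "y": -2.9, "z": 0.2, "wx": 0, "wy": 0, "wz": 0, "claw": 0},
    {"x": 0, "y": -3.6, "z": 0.2, "wx": 0, "wy": 0, "wz": 0, "claw": 0},
    {"x": 0, "y": -4.3, "z": 0.2, "wx": 0, "wy": 0, "wz": 0, "claw": 0},
    {"x": 0, "y": -5.0, "z": 0.2, "wx": 0, "wy": 0, "wz": 0, "claw": 0},
    {"x": 0, "y": -5.3, "z": 0.2, "wx": 0, "wy": 0, "wz": 0, "claw": 0},
    {"x": 0, "y": -5.3, "z": 0.2, "wx": 0, "wy": 0, "wz": 0, "claw": 0}
  ]
}}

```text
clock: 3.55
position: [0.5413, -0.0846, 0.0256]
tool_rot: [-3.138, -0.004, 0.234]
force: [1.2, 0.1, -0.4]
grip_width: -0.0002
```

```bash
python3 -c "
from h import *
plan((-31,-105,24,0),(10,-105,24,0),(10,-95,24,0))
for n in ('wrist','top'):
  f=bot.grab_frame(n);cv2.imwrite('pics/%s3.png'%n,f['pixels'][:,:,::-1])
a=f['pixels'][:,:,::-1];cv2.imwrite('pics/top3c.png',cv2.resize(a[130:290,110:360],None,fx=3.2,fy=3.2,interpolation=cv2.INTER_CUBIC))
"
```

```text
at [ -30.3 -101.7] 25.6 yawb 0.4 q7 -0.1 F [ 1.2  0.1 -0.4] t 3.55
(-31, -105, 24, 0) -> [-0.08  0.33  0.16] [-0.18 -0.21  0.39]
(10, -105, 24, 0) -> [4.02 0.35 0.18] [-0.18 -0.21  0.39]
(10, -95, 24, 0) -> [ 4.03 -0.65  0.18] [-0.18 -0.21  0.39]
```

View pics/wrist3.png

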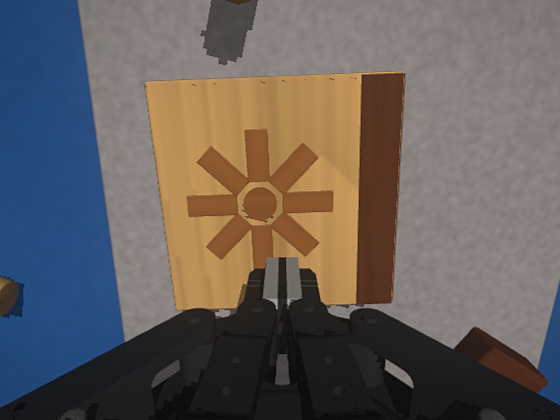

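View pics/top3c.png

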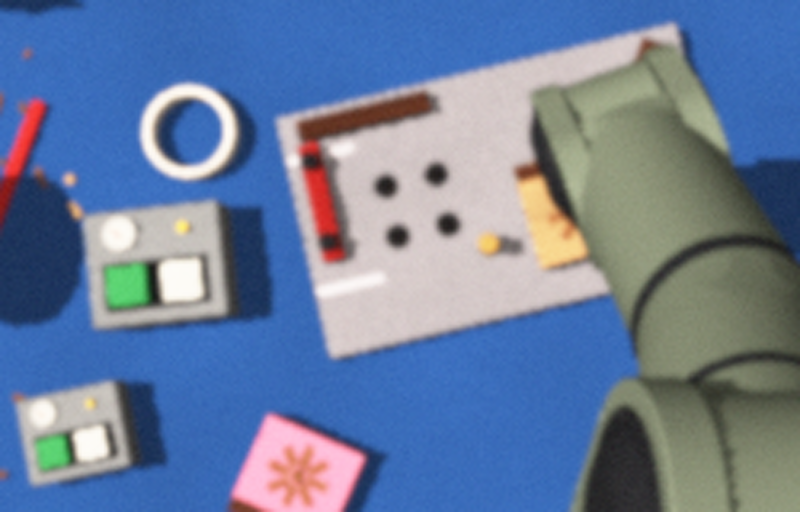

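```bash
python3 -c "
from h import *
f=bot.grab_frame('wrist')
s=bot.observe();print(s['position'],proj(f,s['position']),f['origin'],f['orientation'])
T=tob(onplane(f,[(146,82),(404,73),(392,302),(176,309)],.048));print(T.round(4),T.mean(0))
"
```

```text
[ 0.54133384 -0.08501189  0.02560375] [[281.66895874 256.22633367]] [ 0.5240386  -0.01395955  0.1921523 ] [ 2.85535911 -0.00286075  0.23407065]
[[-0.0828 -0.0205]
 [ 0.0156 -0.0165]
 [ 0.0203 -0.1148]
 [-0.079  -0.119 ]] [-0.03148524 -0.06769214]
```

```bash
python3 -c "
from h import *
f=bot.grab_frame('scene')
a=f['pixels'][:,:,::-1];cv2.imwrite('pics/s4c.png',cv2.resize(a[100:310,160:440],None,fx=2.8,fy=2.8,interpolation=cv2.INTER_CUBIC))
s=bot.observe();print((proj(f,s['position'])-[160,100])*2.8)
"
```

```text
[[297.95828397 395.12308642]]
```

View pics/s4c.png

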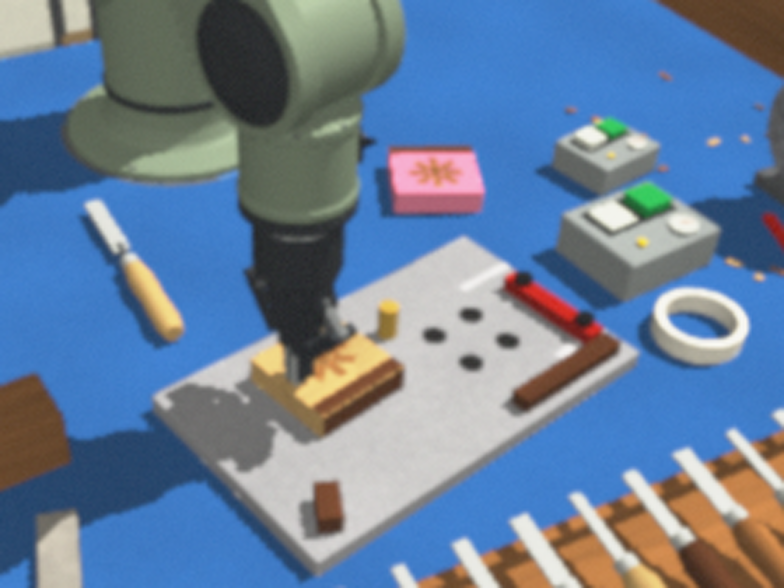

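```bash
python3 -c "
import cv2
a=cv2.imread('pics/wrist3.png');b=cv2.imread('pics/w2.png')
import numpy as np
cv2.imwrite('pics/cmp.png',cv2.resize(np.hstack([a[220:340,210:350],b[220:340,210:350]]),None,fx=2.8,fy=2.8,interpolation=cv2.INTER_CUBIC))
"
```

```text
(no output)
```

View pics/cmp.png

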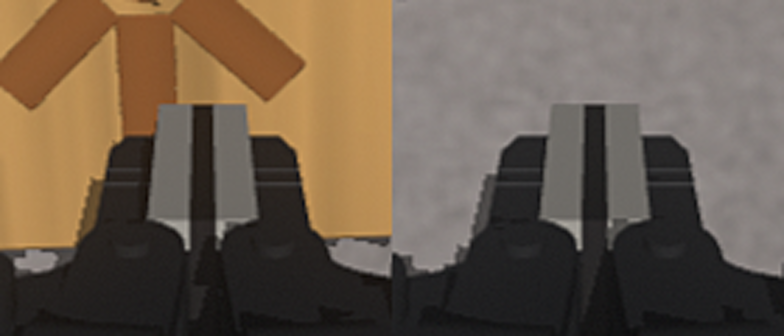

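>>> {"fn": "jog_arm", "kwargs": {
  "increments": [
    {"x": 0, "y": 0, "z": -2.5, "wx": 0, "wy": 0, "wz": 0, "claw": 0},
    {"x": 0, "y": 5.0, "z": -2.5, "wx": 0, "wy": 0, "wz": 0, "claw": 0},
    {"x": 0, "y": 5.0, "z": 0, "wx": 0, "wy": 0, "wz": 0, "claw": 0},
    {"x": 0, "y": 5.0, "z": 0.3, "wx": 0, "wy": 0, "wz": 0, "claw": 0},
    {"x": 0, "y": 5.0, "z": 0.3, "wx": 0, "wy": 0, "wz": 0, "claw": 0}
  ]
}}

```text
clock: 4.38
position: [0.5529, -0.133, 0.0227]
tool_rot: [-3.138, -0.003, 0.234]
force: [0.5, 0.1, 1.2]
grip_width: 0.0
```

```bash
python3 -c "
from h import *
plan((-31,-105,24,0))
f=bot.grab_frame('scene');
a=f['pixels'][:,:,::-1];cv2.imwrite('pics/s5c.png',cv2.resize(a[180:300,200:340],None,fx=5,fy=5,interpolation=cv2.INTER_CUBIC))
s=bot.observe();print((proj(f,s['position'])-[200,180])*5)
f=bot.grab_frame('wrist')
hsv=cv2.cvtColor(f['pixels'],cv2.COLOR_RGB2HSV);m=(hsv[...,1]<45)&(hsv[...,2]>110)
cv2.imwrite('pics/w5.png',f['pixels'][:,:,::-1])
"
```

```text
at [ -29.9 -151.5] 22.7 yawb 0.4 q7 -0.01 F [0.5 0.1 1.2] t 4.375
(-31, -105, 24, 0) -> [-0.08 -4.65 -0.11] [-0.21 -0.2   0.4 ]
[[254.39517335 353.87287969]]
```

View pics/s5c.png

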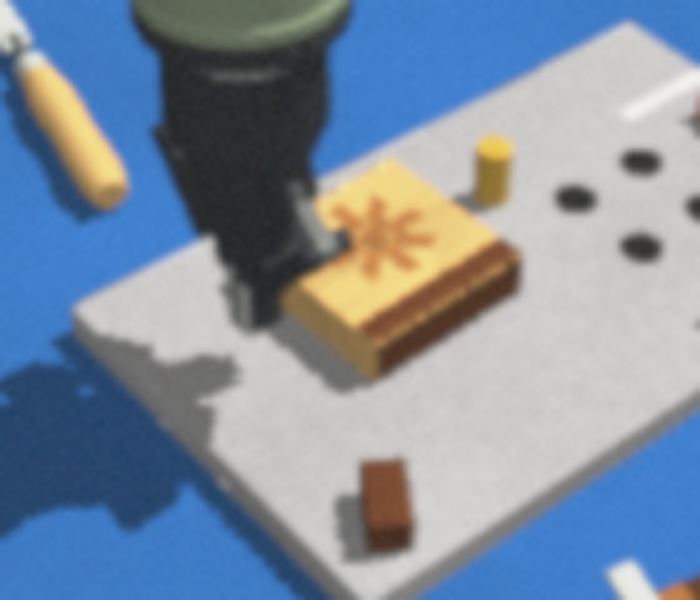

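View pics/w5.png

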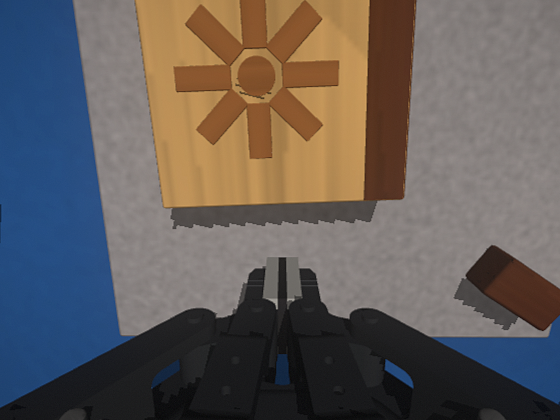

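>>> {"fn": "jog_arm", "kwargs": {
  "increments": [
    {"x": 0, "y": 0, "z": 0.3, "wx": 0, "wy": 0, "wz": 0, "claw": 0},
    {"x": 0, "y": 0, "z": 0.4, "wx": 0, "wy": 0, "wz": 0, "claw": 0}
  ]
}}

```text
clock: 4.72
position: [0.5534, -0.1329, 0.0193]
tool_rot: [-3.139, -0.005, 0.234]
force: [-0.3, -0.2, 0.9]
grip_width: -0.0002
```

>>> {"fn": "jog_arm", "kwargs": {
  "increments": [
    {"x": 0, "y": 0, "z": 0.3, "wx": 0, "wy": 0, "wz": 0, "claw": 0},
    {"x": 0, "y": 0, "z": 0.5, "wx": 0, "wy": 0, "wz": 0, "claw": 0}
  ]
}}

```text
clock: 4.97
position: [0.5534, -0.1329, 0.0141]
tool_rot: [-3.139, -0.005, 0.234]
force: [-0.5, 0.2, -0.8]
grip_width: 0.0005
```

>>> {"fn": "jog_arm", "kwargs": {
  "increments": [
    {"x": 0, "y": 0, "z": 0.3, "wx": 0, "wy": 0, "wz": 0, "claw": 0},
    {"x": 0, "y": 0, "z": 0.6, "wx": 0, "wy": 0, "wz": 0, "claw": 0}
  ]
}}

```text
clock: 5.22
position: [0.5533, -0.1328, 0.0078]
tool_rot: [-3.139, -0.004, 0.234]
force: [0.5, -0.1, 0.2]
grip_width: -0.0002
```

```bash
python3 -c "
from h import *
plan((-31,-105,24,0))
f=bot.grab_frame('scene');
a=f['pixels'][:,:,::-1];cv2.imwrite('pics/s6c.png',cv2.resize(a[180:300,200:340],None,fx=5,fy=5,interpolation=cv2.INTER_CUBIC))
s=bot.observe();print((proj(f,s['position'])-[200,180])*5)
"
```

```text
at [ -29.4 -151.4] 7.8 yawb 0.4 q7 -0.02 F [ 0.5 -0.1  0.2] t 5.225
(-31, -105, 24, 0) -> [-0.12 -4.65 -1.61] [-0.17 -0.25  0.42]
[[255.5256001 375.6700572]]
```

View pics/s6c.png

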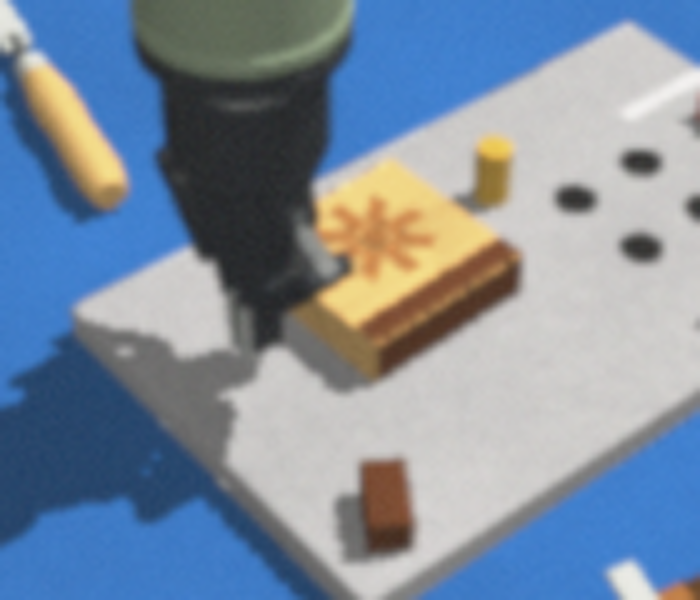

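>>> {"fn": "jog_arm", "kwargs": {
  "increments": [
    {"x": 0, "y": 0, "z": 0.3, "wx": 0, "wy": 0, "wz": 0, "claw": 0},
    {"x": 0, "y": 0, "z": 0.3, "wx": 0, "wy": 0, "wz": 0, "claw": 0}
  ]
}}

```text
clock: 5.52
position: [0.553, -0.1327, 0.0042]
tool_rot: [-3.138, -0.004, 0.234]
force: [-0.6, 0.7, 0.4]
grip_width: 0.0004
```

>>> {"fn": "jog_arm", "kwargs": {
  "increments": [
    {"x": 0, "y": 0, "z": 0.2, "wx": 0, "wy": 0, "wz": 0, "claw": 0},
    {"x": 0, "y": 0, "z": 0.2, "wx": 0, "wy": 0, "wz": 0, "claw": 0}
  ]
}}

```text
clock: 5.78
position: [0.553, -0.1327, 0.0021]
tool_rot: [-3.138, -0.004, 0.234]
force: [0.6, 0.2, 0.2]
grip_width: -0.0
```

>>> {"fn": "jog_arm", "kwargs": {
  "increments": [
    {"x": -0.1, "y": -1.2, "z": 0, "wx": 0, "wy": 0, "wz": 0, "claw": 0},
    {"x": -0.1, "y": -1.9, "z": 0, "wx": 0, "wy": 0, "wz": 0, "claw": 0},
    {"x": -0.1, "y": -2.6, "z": 0, "wx": 0, "wy": 0, "wz": 0, "claw": 0},
    {"x": -0.1, "y": -3.2, "z": 0, "wx": 0, "wy": 0, "wz": 0, "claw": 0},
    {"x": -0.1, "y": -3.2, "z": 0, "wx": 0, "wy": 0, "wz": 0, "claw": 0}
  ]
}}

```text
clock: 6.4
position: [0.5445, -0.1012, 0.0023]
tool_rot: [-3.138, -0.004, 0.235]
force: [0.6, -0.5, 0.4]
grip_width: 0.0002
```

```bash
cat >> h.py <<'E'
def snap(n,k):
    f=bot.grab_frame(n);a=f['pixels'][:,:,::-1]
    if n=="top": a=cv2.resize(a[130:290,110:360],None,fx=3.2,fy=3.2,interpolation=cv2.INTER_CUBIC)
    if n=="scene": a=cv2.resize(a[130:310,200:440],None,fx=3.3,fy=3.3,interpolation=cv2.INTER_CUBIC)
    cv2.imwrite('pics/%s.png'%k,a);return f
E
python3 -c "
from h import *
plan()
snap('wrist','w6')
"
```

```text
at [ -30.9 -118.7] 2.3 yawb 0.5 q7 -0.09 F [ 0.6 -0.5  0.4] t 6.4
```

View pics/w6.png

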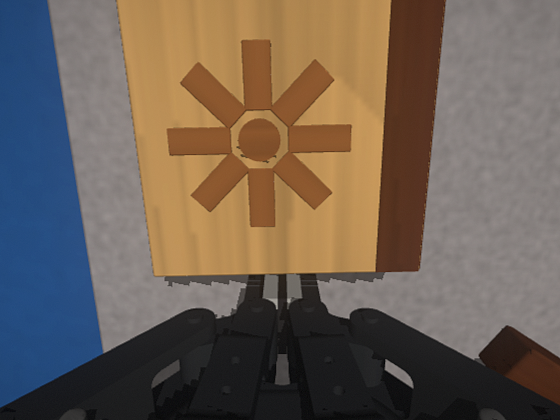

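```bash
python3 -c "
from h import *
f=bot.grab_frame('wrist')
print(tob(onplane(f,[(153,275),(420,270)],.048)).round(4))
"
```

```text
[[-0.0793 -0.1071]
 [ 0.0206 -0.1043]]
```

>>> {"fn": "jog_arm", "kwargs": {
  "increments": [
    {"x": 0, "y": -0.6, "z": 0, "wx": 0, "wy": 0, "wz": 0, "claw": 0},
    {"x": 0, "y": -1.2, "z": 0, "wx": 0, "wy": 0, "wz": 0, "claw": 0},
    {"x": 0, "y": -1.9, "z": 0, "wx": 0, "wy": 0, "wz": 0, "claw": 0},
    {"x": 0, "y": -1.9, "z": 0, "wx": 0, "wy": 0, "wz": 0, "claw": 0},
    {"x": 0, "y": -1.2, "z": 0, "wx": 0, "wy": 0, "wz": 0, "claw": 0},
    {"x": 3.6, "y": -1.2, "z": 0, "wx": 0, "wy": 0, "wz": 0, "claw": 0},
    {"x": 3.6, "y": -1.2, "z": 0, "wx": 0, "wy": 0, "wz": 0, "claw": 0}
  ]
}}

```text
clock: 7.38
position: [0.5789, -0.0817, 0.0025]
tool_rot: [-3.138, -0.006, 0.234]
force: [-0.2, -0.3, -1.0]
grip_width: 0.0002
```

```bash
python3 -c "
from h import *
plan()
snap('wrist','w7')
"
```

```text
at [   7.  -107.4] 2.5 yawb 0.4 q7 -0.11 F [-0.2 -0.3 -1. ] t 7.375
```

View pics/w7.png

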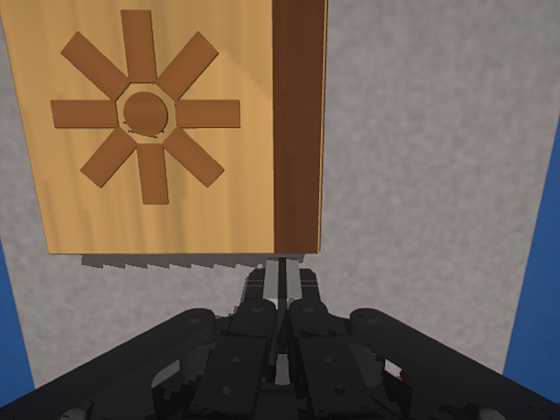

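```bash
cat >> h.py <<'E'
def arc(ths,r=(57,-122),C=(-50,24),z=2.5):
    plan(*[(C[0]+r[0]*np.cos(t)-r[1]*np.sin(t),C[1]+r[0]*np.sin(t)+r[1]*np.cos(t),z,np.degrees(t)) for t in np.radians(ths)])
E
python3 -c "
from h import *
arc([0,4,8,12,16,20,24,28,32])
"
```

```text
at [   5.4 -107.5] 2.2 yawb 0.4 q7 -0.11 F [-0.9 -0.2 -0.1] t 7.425
(np.float64(7.0), np.float64(-98.0), 2.5, np.float64(0.0)) -> [ 0.17 -0.95 -0.02] [-0.2  -0.22  0.41]
(np.float64(15.371440661593265), np.float64(-93.72669512828341), 2.5, np.float64(4.0)) -> [ 1.01 -1.37 -0.02] [-0.19 -0.23 -3.59]
(np.float64(23.424398235397497), np.float64(-88.87983763174785), 2.5, np.float64(8.0)) -> [ 1.82 -1.85 -0.01] [-0.18 -0.24 -7.59]
(np.float64(31.119639521593562), np.float64(-83.483040912912), 2.5, np.float64(12.000000000000002)) -> [ 2.59 -2.38 -0.01] [ -0.17  -0.24 -11.59]
(np.float64(38.419674078158074), np.float64(-77.56259762290595), 2.5, np.float64(16.0)) -> [ 3.32 -2.97 -0.01] [ -0.16  -0.25 -15.59]
(np.float64(45.28893687052837), np.float64(-71.14735156631772), 2.5, np.float64(20.0)) -> [ 4.02 -3.61 -0.  ] [ -0.15  -0.25 -19.59]
(np.float64(51.693961540875875), np.float64(-64.2685571770767), 2.5, np.float64(24.000000000000004)) -> [ 4.66 -4.29  0.  ] [ -0.15  -0.26 -23.59]
(np.float64(57.60354345283751), np.float64(-56.95972724999332), 2.5, np.float64(28.0)) -> [ 5.26 -5.02  0.01] [ -0.14  -0.27 -27.59]
(np.float64(62.988891717367274), np.float64(-49.25646966979129), 2.5, np.float64(32.0)) -> [ 5.8  -5.78  0.01] [ -0.13  -0.27 -31.59]
```

>>> {"fn": "jog_arm", "kwargs": {
  "increments": [
    {"x": 0.2, "y": -0.9, "z": 0, "wx": 0, "wy": 0, "wz": 0, "claw": 0},
    {"x": 1.0, "y": -1.4, "z": 0, "wx": 0, "wy": 0, "wz": -3.6, "claw": 0},
    {"x": 1.8, "y": -1.9, "z": 0, "wx": 0, "wy": 0, "wz": -7.6, "claw": 0},
    {"x": 2.6, "y": -2.4, "z": 0, "wx": 0, "wy": 0, "wz": -11.6, "claw": 0},
    {"x": 3.3, "y": -3.0, "z": 0, "wx": 0, "wy": 0, "wz": -15.6, "claw": 0},
    {"x": 4.0, "y": -3.6, "z": 0, "wx": 0, "wy": 0, "wz": -19.6, "claw": 0},
    {"x": 4.0, "y": -3.6, "z": 0, "wx": 0, "wy": 0, "wz": -19.6, "claw": 0}
  ]
}}

```text
clock: 8.3
position: [0.6076, -0.0372, 0.0025]
tool_rot: [-3.139, -0.005, 0.577]
force: [-0.9, -0.4, -0.6]
grip_width: 0.0002
```

```bash
python3 -c "
from h import *
arc([20,25,30,35,40,45,50,55,60])
snap('wrist','w8');snap('top','t8')
"
```

```text
at [ 45.  -70.5] 2.5 yawb 20.0 q7 0.11 F [-0.9 -0.4 -0.6] t 8.3
(np.float64(45.28893687052837), np.float64(-71.14735156631772), 2.5, np.float64(20.0)) -> [ 0.01  0.07 -0.01] [-0.13 -0.28  0.04]
(np.float64(53.21897179345438), np.float64(-62.48030909925142), 2.5, np.float64(25.0)) -> [ 1.05 -0.47  0.  ] [-0.12 -0.28 -4.96]
(np.float64(60.363448015713), np.float64(-53.15509926170152), 2.5, np.float64(29.999999999999996)) -> [ 2.04 -1.11  0.01] [-0.1  -0.29 -9.96]
(np.float64(66.66799175930015), np.float64(-43.24269253124738), 2.5, np.float64(35.0)) -> [ 2.97 -1.82  0.01] [ -0.09  -0.29 -14.96]
(np.float64(72.08462163953953), np.float64(-32.818528308382575), 2.5, np.float64(40.0)) -> [ 3.84 -2.61  0.02] [ -0.08  -0.3  -19.96]
(np.float64(76.572113832392), np.float64(-21.96194077712559), 2.5, np.float64(45.0)) -> [ 4.63 -3.48  0.03] [ -0.07  -0.3  -24.96]
(np.float64(80.09631581264806), np.float64(-10.755555123976052), 2.5, np.float64(50.0)) -> [ 5.35 -4.41  0.03] [ -0.05  -0.3  -29.96]
(np.float64(82.63040627526664), np.float64(0.7153412896449112), 2.5, np.float64(55.0)) -> [ 5.98 -5.4   0.04] [ -0.04  -0.31 -34.96]
(np.float64(84.15509926170151), np.float64(12.36344801571299), 2.5, np.float64(59.99999999999999)) -> [ 6.52 -6.45  0.04] [-3.000e-02 -3.100e-01 -3.996e+01]
```

View pics/w8.png

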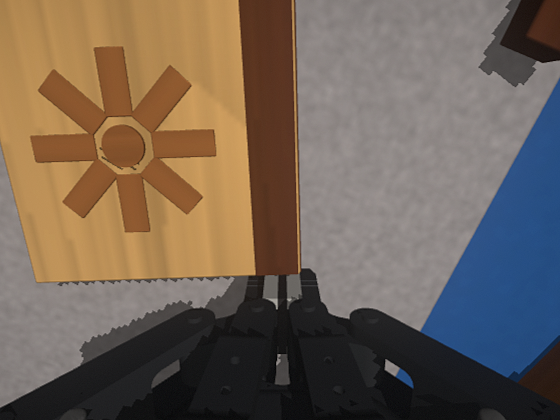

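View pics/t8.png

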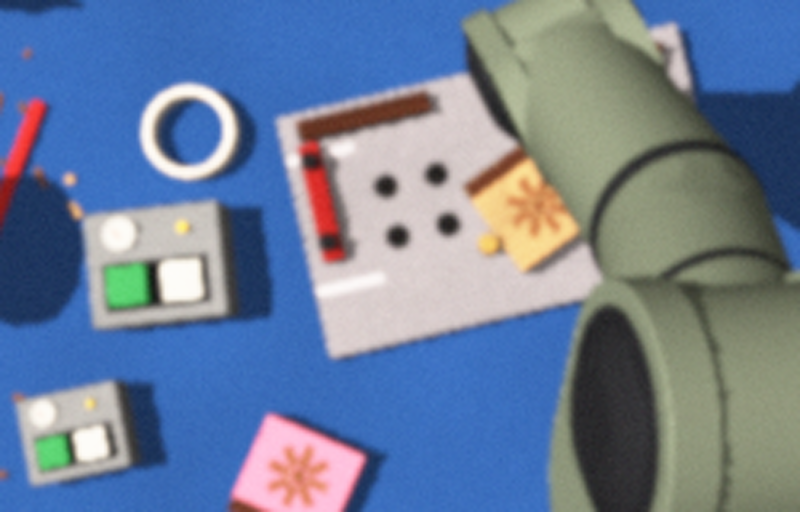

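```bash
python3 -c "
from h import *
arc([22,26,30,35,40,45,50],r=(46,-122))
"
```

```text
at [ 44.5 -71.3] 2.4 yawb 19.9 q7 0.11 F [-0.4  0.1 -0.4] t 8.4
(np.float64(38.352461706813486), np.float64(-71.88452696001612), 2.5, np.float64(22.0)) -> [-0.6  -0.15 -0.01] [-0.11 -0.25 -2.08]
(np.float64(44.82580603802913), np.float64(-65.48780089620082), 2.5, np.float64(26.0)) -> [ 0.22 -0.53 -0.01] [-0.1  -0.25 -6.08]
(np.float64(50.837168574084174), np.float64(-58.65509926170152), 2.5, np.float64(29.999999999999996)) -> [ 1.02 -0.97 -0.  ] [ -0.09  -0.25 -10.08]
(np.float64(57.657319272121235), np.float64(-49.55203333110889), 2.5, np.float64(35.0)) -> [ 1.97 -1.6   0.  ] [ -0.08  -0.26 -15.08]
(np.float64(63.65813276523078), np.float64(-39.88919201493451), 2.5, np.float64(40.0)) -> [ 2.87 -2.3   0.01] [ -0.07  -0.26 -20.08]
(np.float64(68.79393923933998), np.float64(-29.740115370177612), 2.5, np.float64(45.0)) -> [ 3.7  -3.08  0.01] [ -0.06  -0.26 -25.08]
(np.float64(73.02565210609612), np.float64(-19.18204399828482), 2.5, np.float64(50.0)) -> [ 4.45 -3.93  0.02] [ -0.05  -0.27 -30.08]
```

>>> {"fn": "jog_arm", "kwargs": {
  "increments": [
    {"x": 0, "y": 0.5, "z": 0, "wx": 0, "wy": 0, "wz": 0, "claw": 0},
    {"x": -0.6, "y": 0.2, "z": 0, "wx": 0, "wy": 0, "wz": -2, "claw": 0},
    {"x": 0.2, "y": -0.5, "z": 0, "wx": 0, "wy": 0, "wz": -6, "claw": 0},
    {"x": 1.0, "y": -1.0, "z": 0, "wx": 0, "wy": 0, "wz": -10, "claw": 0},
    {"x": 2.0, "y": -1.6, "z": 0, "wx": 0, "wy": 0, "wz": -15, "claw": 0},
    {"x": 2.9, "y": -2.3, "z": 0, "wx": 0, "wy": 0, "wz": -20, "claw": 0},
    {"x": 3.7, "y": -3.1, "z": 0, "wx": 0, "wy": 0, "wz": -25, "claw": 0},
    {"x": 3.7, "y": -3.1, "z": 0, "wx": 0, "wy": 0, "wz": -25, "claw": 0}
  ]
}}

```text
clock: 9.4
position: [0.6214, 0.0086, 0.0026]
tool_rot: [-3.142, -0.005, 1.012]
force: [0.6, 0.4, -0.8]
grip_width: 0.0001
```

```bash
python3 -c "
from h import *
snap('wrist','w9');snap('top','t9')
arc([45,50,55,60,65,70],r=(40,-122))
"
```

```text
at [ 68.2 -30.1] 2.6 yawb 44.8 q7 0.4 F [-0.4  0.1  0.5] t 9.5
(np.float64(64.55129855222069), np.float64(-33.982756057296896), 2.5, np.float64(45.0)) -> [-0.54  0.02  0.  ] [-0.01 -0.24 -0.19]
(np.float64(69.16892644797689), np.float64(-23.778310656998684), 2.5, np.float64(50.0)) -> [ 0.51 -0.38  0.01] [ 0.   -0.24 -5.19]
(np.float64(72.87960685729885), np.float64(-13.210243463267958), 2.5, np.float64(55.0)) -> [ 1.52 -0.87  0.01] [ 1.000e-02 -2.400e-01 -1.019e+01]
(np.float64(75.65509926170151), np.float64(-2.358983848622472), 2.5, np.float64(59.99999999999999)) -> [ 2.48 -1.44  0.02] [  0.02  -0.24 -15.19]
(np.float64(77.47428048809927), np.float64(8.692883549100664), 2.5, np.float64(65.0)) -> [ 3.39 -2.1   0.02] [  0.03  -0.24 -20.19]
(np.float64(78.32330546890756), np.float64(19.86124734570474), 2.5, np.float64(70.0)) -> [ 4.23 -2.83  0.03] [  0.04  -0.24 -25.19]
```

View pics/w9.png

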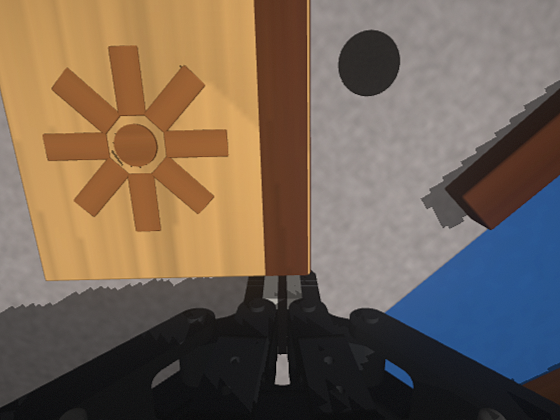

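View pics/t9.png

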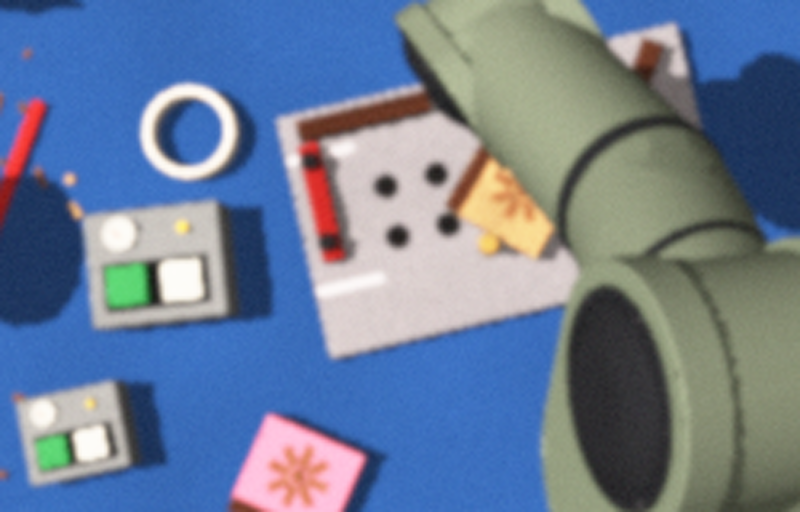

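>>> {"fn": "jog_arm", "kwargs": {
  "increments": [
    {"x": 0, "y": 0.5, "z": 0, "wx": 0, "wy": 0, "wz": 0, "claw": 0},
    {"x": -0.7, "y": 0.4, "z": 0, "wx": 0, "wy": 0, "wz": -2, "claw": 0},
    {"x": 0.5, "y": -0.4, "z": 0, "wx": 0, "wy": 0, "wz": -5, "claw": 0},
    {"x": 1.5, "y": -0.9, "z": 0, "wx": 0, "wy": 0, "wz": -10, "claw": 0},
    {"x": 2.5, "y": -1.4, "z": 0, "wx": 0, "wy": 0, "wz": -15, "claw": 0},
    {"x": 3.4, "y": -2.1, "z": 0, "wx": 0, "wy": 0, "wz": -20, "claw": 0},
    {"x": 3.8, "y": -2.5, "z": 0, "wx": 0, "wy": 0, "wz": -22.5, "claw": 0},
    {"x": 3.8, "y": -2.5, "z": 0, "wx": 0, "wy": 0, "wz": -22.5, "claw": 0}
  ]
}}

```text
clock: 10.5
position: [0.6205, 0.0536, 0.0029]
tool_rot: [3.14, -0.005, 1.402]
force: [4.3, 0.9, -0.5]
grip_width: -0.0001
```

```bash
python3 -c "
from h import *
f=snap('wrist','w10');snap('top','t10')
plan()
"
```

```text
at [77.9 14.2] 2.9 yawb 67.2 q7 0.66 F [ 4.6  0.7 -0.6] t 10.6
```

View pics/w10.png

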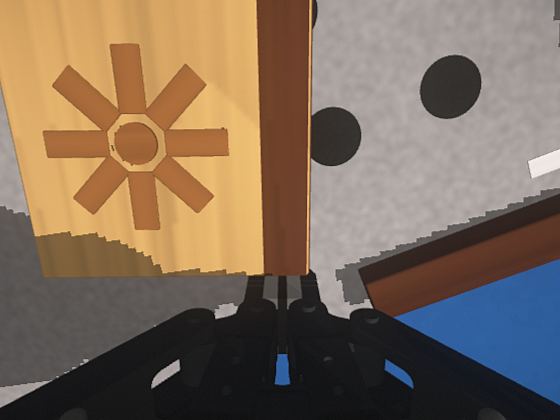

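View pics/t10.png

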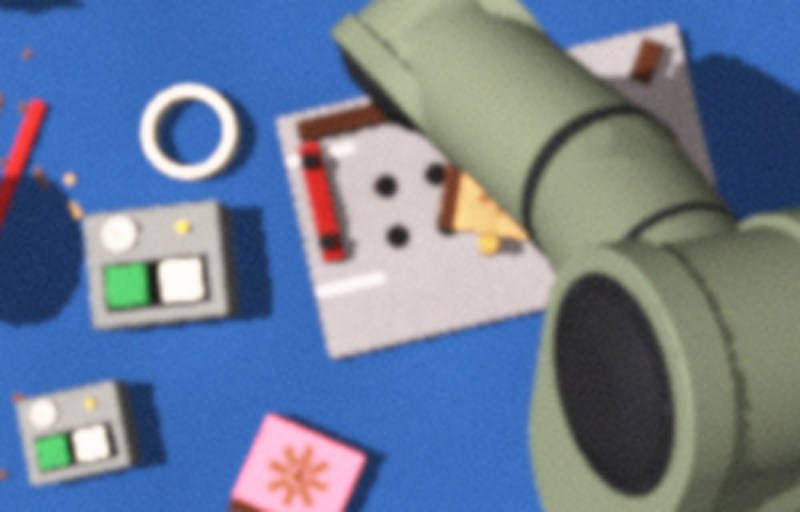

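```bash
python3 -c "
from h import *
arc([67,71,75,79,83,87,90],r=(24,-122))
"
```

```text
at [77.9 14.2] 2.9 yawb 67.2 q7 0.66 F [ 4.6  0.7 -0.6] t 10.6
(np.float64(71.6791392049403), np.float64(-1.5770811928328214), 2.5, np.float64(67.0)) -> [-1.7   0.03  0.03] [ 0.12 -0.24  0.24]
(np.float64(73.16690193008841), np.float64(6.973130970610477), 2.5, np.float64(71.0)) -> [-0.85 -0.16  0.03] [ 0.13 -0.24 -3.76]
(np.float64(74.05460788972684), np.float64(15.606296328430112), 2.5, np.float64(75.0)) -> [-0.02 -0.41  0.04] [ 0.14 -0.23 -7.76]
(np.float64(74.33793226965209), np.float64(24.280354966805458), 2.5, np.float64(79.0)) -> [ 0.79 -0.72  0.04] [  0.15  -0.23 -11.76]
(np.float64(74.01549474196482), np.float64(32.95304774396374), 2.5, np.float64(83.0)) -> [ 1.58 -1.09  0.04] [  0.16  -0.22 -15.76]
(np.float64(73.08886618988868), np.float64(41.58212217247061), 2.5, np.float64(87.0)) -> [ 2.34 -1.51  0.04] [  0.16  -0.22 -19.76]
(np.float64(72.0), np.float64(47.99999999999999), 2.5, np.float64(90.0)) -> [ 2.89 -1.85  0.04] [  0.17  -0.21 -22.76]
```

>>> {"fn": "jog_arm", "kwargs": {
  "increments": [
    {"x": 0, "y": 0.5, "z": 0, "wx": 0, "wy": 0, "wz": 0, "claw": 0},
    {"x": -1.7, "y": 0.5, "z": 0, "wx": 0, "wy": 0, "wz": 0, "claw": 0},
    {"x": -0.8, "y": -0.1, "z": 0, "wx": 0, "wy": 0, "wz": -3.8, "claw": 0},
    {"x": 0, "y": -0.4, "z": 0, "wx": 0, "wy": 0, "wz": -7.8, "claw": 0},
    {"x": 0.8, "y": -0.7, "z": 0, "wx": 0, "wy": 0, "wz": -11.8, "claw": 0},
    {"x": 1.6, "y": -1.1, "z": 0, "wx": 0, "wy": 0, "wz": -15.8, "claw": 0},
    {"x": 1.6, "y": -1.1, "z": 0, "wx": 0, "wy": 0, "wz": -15.8, "claw": 0}
  ]
}}

```text
clock: 11.48
position: [0.6121, 0.0705, 0.0028]
tool_rot: [3.139, -0.004, 1.677]
force: [-0.1, -0.6, -0.1]
grip_width: 0.0003
```

```bash
python3 -c "
from h import *
f=snap('wrist','w11')
arc([83,87,90],r=(24,-122))
"
```

```text
at [73.6 32.8] 2.8 yawb 83.0 q7 0.86 F [-0.3  0.3  0.3] t 11.525
(np.float64(74.01549474196482), np.float64(32.95304774396374), 2.5, np.float64(83.0)) -> [0.02 0.04 0.03] [ 0.16 -0.19 -0.02]
(np.float64(73.08886618988868), np.float64(41.58212217247061), 2.5, np.float64(87.0)) -> [ 0.86 -0.16  0.04] [ 0.17 -0.18 -4.02]
(np.float64(72.0), np.float64(47.99999999999999), 2.5, np.float64(90.0)) -> [ 1.48 -0.35  0.04] [ 0.17 -0.18 -7.02]
```

View pics/w11.png

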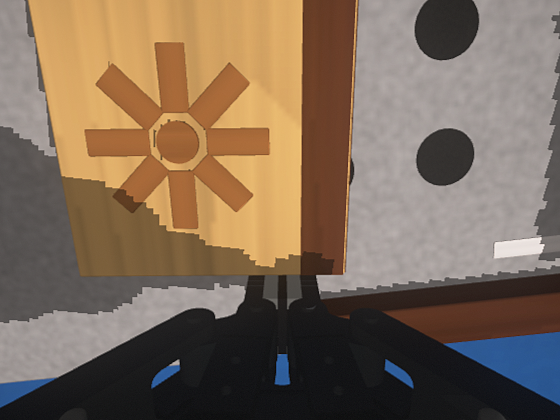

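```bash
python3 -c "
from h import *
plan((14,-78,90,0),(14,-78,0,0))
"
```

```text
at [73.6 32.8] 2.8 yawb 83.0 q7 0.86 F [-0.3  0.3  0.3] t 11.525
(14, -78, 90, 0) -> [-11.7   -4.54  -8.77] [-0.   -0.27 82.98]
(14, -78, 0, 0) -> [-11.73  -4.56   0.23] [-0.   -0.27 82.98]
```

>>> {"fn": "jog_arm", "kwargs": {
  "increments": [
    {"x": 0, "y": 0.2, "z": -4, "wx": 0, "wy": 0, "wz": 0, "claw": 0},
    {"x": 0, "y": 0.2, "z": -9, "wx": 0, "wy": 0, "wz": 0, "claw": 0},
    {"x": -11.7, "y": -4.5, "z": -9, "wx": 0, "wy": 0, "wz": 83, "claw": 45},
    {"x": -11.7, "y": -4.5, "z": -9, "wx": 0, "wy": 0, "wz": 83, "claw": 45},
    {"x": -11.7, "y": -4.5, "z": -9, "wx": 0, "wy": 0, "wz": 83, "claw": 45},
    {"x": -11.7, "y": -4.5, "z": -9, "wx": 0, "wy": 0, "wz": 83, "claw": 45},
    {"x": -11.7, "y": -4.5, "z": -9, "wx": 0, "wy": 0, "wz": 83, "claw": 45},
    {"x": -11.7, "y": -4.5, "z": -9, "wx": 0, "wy": 0, "wz": 83, "claw": 45},
    {"x": -11.7, "y": -4.5, "z": -9, "wx": 0, "wy": 0, "wz": 83, "claw": 45},
    {"x": -11.7, "y": -4.5, "z": -9, "wx": 0, "wy": 0, "wz": 83, "claw": 45}
  ]
}}

```text
clock: 12.78
position: [0.5793, -0.0521, 0.0924]
tool_rot: [-3.139, -0.003, 0.219]
force: [-0.8, 0.7, 0.3]
grip_width: 0.0383
```

```bash
python3 -c "
from h import *
f=snap('wrist','w12')
plan((14,-78,20,0),(14,-78,0,0),(14,30,0,0))
"
```

```text
at [ 14.1 -78.5] 92.5 yawb -0.8 q7 -0.12 F [ 0.6  0.7 -0.5] t 12.825
(14, -78, 20, 0) -> [-0.04 -0.03  7.25] [-0.16 -0.18 -0.79]
(14, -78, 0, 0) -> [-0.04 -0.03  9.25] [-0.16 -0.18 -0.79]
(14, 30, 0, 0) -> [ -0.19 -10.83   9.27] [-0.16 -0.18 -0.79]
```

View pics/w12.png

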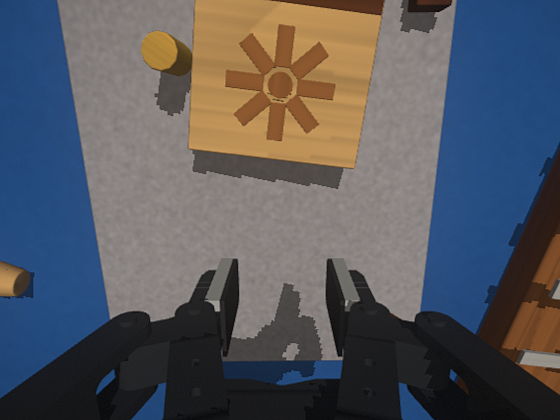

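>>> {"fn": "jog_arm", "kwargs": {
  "increments": [
    {"x": 0, "y": 0, "z": 5, "wx": 0, "wy": 0, "wz": -0.8, "claw": 45},
    {"x": 0, "y": 0, "z": 8, "wx": 0, "wy": 0, "wz": -0.8, "claw": 45},
    {"x": 0, "y": 0, "z": 9.2, "wx": 0, "wy": 0, "wz": -0.8, "claw": 45},
    {"x": 0, "y": -1.5, "z": 9.2, "wx": 0, "wy": 0, "wz": -0.8, "claw": 45},
    {"x": 0, "y": -2.5, "z": 9.2, "wx": 0, "wy": 0, "wz": -0.8, "claw": 45},
    {"x": 0, "y": -3.3, "z": 9.2, "wx": 0, "wy": 0, "wz": -0.8, "claw": 45},
    {"x": -0.1, "y": -4.1, "z": 9.2, "wx": 0, "wy": 0, "wz": -0.8, "claw": 45},
    {"x": -0.1, "y": -4.9, "z": 9.2, "wx": 0, "wy": 0, "wz": -0.8, "claw": 45},
    {"x": -0.1, "y": -5.5, "z": 9.2, "wx": 0, "wy": 0, "wz": -0.8, "claw": 45},
    {"x": -0.1, "y": -5.5, "z": 9.2, "wx": 0, "wy": 0, "wz": -0.8, "claw": 45}
  ]
}}

```text
clock: 14.08
position: [0.5667, 0.0025, 0.0006]
tool_rot: [-3.139, -0.003, 0.228]
force: [-0.7, -0.2, -0.4]
grip_width: 0.0385
```

```bash
python3 -c "
from h import *
f=snap('wrist','w13')
plan((14,-22,0,0),(14,38,0,0))
"
```

```text
at [ 14.  -22.9] 0.5 yawb 0.0 q7 -0.28 F [-0.1  0.2  0. ] t 14.125
(14, -22, 0, 0) -> [-0.   -0.09  0.05] [-0.17 -0.16  0.03]
(14, 38, 0, 0) -> [-0.   -6.09  0.07] [-0.17 -0.16  0.03]
```

View pics/w13.png

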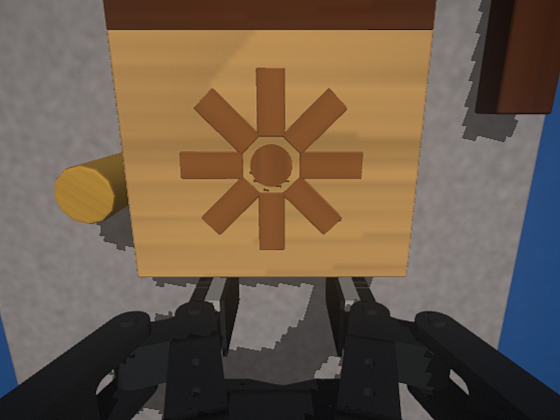

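>>> {"fn": "jog_arm", "kwargs": {
  "increments": [
    {"x": 0, "y": -0.8, "z": 0, "wx": 0, "wy": 0, "wz": 0, "claw": 45},
    {"x": 0, "y": -1.7, "z": 0, "wx": 0, "wy": 0, "wz": 0, "claw": 45},
    {"x": 0, "y": -2.6, "z": 0, "wx": 0, "wy": 0, "wz": 0, "claw": 45},
    {"x": 0, "y": -3.5, "z": 0, "wx": 0, "wy": 0, "wz": 0, "claw": 45},
    {"x": 0, "y": -4.4, "z": 0, "wx": 0, "wy": 0, "wz": 0, "claw": 45},
    {"x": 0, "y": -5.2, "z": 0, "wx": 0, "wy": 0, "wz": 0, "claw": 45},
    {"x": 0, "y": -5.8, "z": 0, "wx": 0, "wy": 0, "wz": 0, "claw": 45},
    {"x": 0, "y": -5.8, "z": 0, "wx": 0, "wy": 0, "wz": 0, "claw": 45}
  ]
}}

```text
clock: 15.12
position: [0.5536, 0.0593, 0.0007]
tool_rot: [-3.138, -0.003, 0.228]
force: [0.5, 0.5, -0.4]
grip_width: 0.0385
```

```bash
python3 -c "
from h import *
f=snap('wrist','w14')
plan()
"
```

```text
at [14.  35.2] 0.7 yawb 0.0 q7 -0.39 F [ 0.4  0.2 -1. ] t 15.175
```

View pics/w14.png

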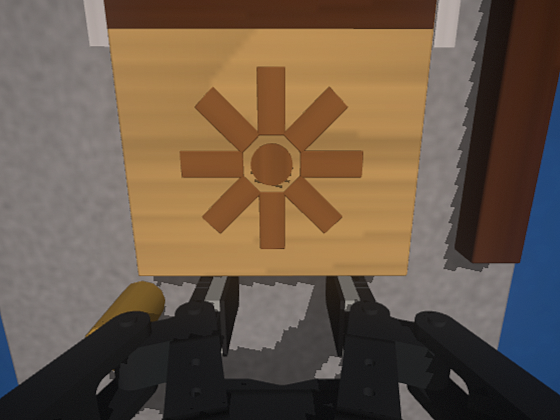

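```bash
python3 -c "
from h import *
f=bot.grab_frame('wrist'); print(tob(onplane(f,[(138,275),(407,275),(435,28),(108,28)],.048)).round(4))
plan((14,30,90,0),(-75,97,90,-90),(-75,97,0,-90))
"
```

```text
[[-0.0392  0.0484]
 [ 0.0604  0.0485]
 [ 0.0605  0.1313]
 [-0.039   0.1311]]
at [14. 35.] 0.6 yawb 0.0 q7 -0.39 F [ 0.1 -0.1 -0.5] t 15.225
(14, 30, 90, 0) -> [ 0.03  0.47 -8.94] [-0.17 -0.16  0.03]
(-75, 97, 90, -90) -> [-8.87 -6.23 -8.94] [-2.600e-01  1.000e-02  9.003e+01]
(-75, 97, 0, -90) -> [-8.9  -6.21  0.06] [-2.600e-01  1.000e-02  9.003e+01]
```

>>> {"fn": "jog_arm", "kwargs": {
  "increments": [
    {"x": 0, "y": 0.5, "z": -4, "wx": 0, "wy": 0, "wz": 0, "claw": 45},
    {"x": 0, "y": 0.5, "z": -9, "wx": 0, "wy": 0, "wz": 8, "claw": 45},
    {"x": -8.9, "y": -6.2, "z": -9, "wx": 0, "wy": 0, "wz": 90, "claw": 45},
    {"x": -8.9, "y": -6.2, "z": -9, "wx": 0, "wy": 0, "wz": 90, "claw": 45},
    {"x": -8.9, "y": -6.2, "z": -9, "wx": 0, "wy": 0, "wz": 90, "claw": 45},
    {"x": -8.9, "y": -6.2, "z": -9, "wx": 0, "wy": 0, "wz": 90, "claw": 45},
    {"x": -8.9, "y": -6.2, "z": -9, "wx": 0, "wy": 0, "wz": 90, "claw": 45},
    {"x": -8.9, "y": -6.2, "z": -9, "wx": 0, "wy": 0, "wz": 90, "claw": 45},
    {"x": -8.9, "y": -6.2, "z": -9, "wx": 0, "wy": 0, "wz": 90, "claw": 45},
    {"x": -8.9, "y": -6.2, "z": -9, "wx": 0, "wy": 0, "wz": 90, "claw": 45}
  ]
}}

```text
clock: 16.48
position: [0.453, 0.0985, 0.0907]
tool_rot: [-3.138, 0.003, -1.349]
force: [-0.7, -0.3, -0.4]
grip_width: 0.0388
```

```bash
python3 -c "
from h import *
f=snap('wrist','w15')
plan((-75,97,0,-90),(-22,97,0,-90))
"
```

```text
at [-75.1  96.5] 90.7 yawb -90.6 q7 -1.73 F [-0.4  0.2  0.4] t 16.525
(-75, 97, 0, -90) -> [-0.02  0.02  9.07] [-0.18  0.17 -0.58]
(-22, 97, 0, -90) -> [-0.08 -5.28  9.09] [-0.18  0.17 -0.58]
```

View pics/w15.png

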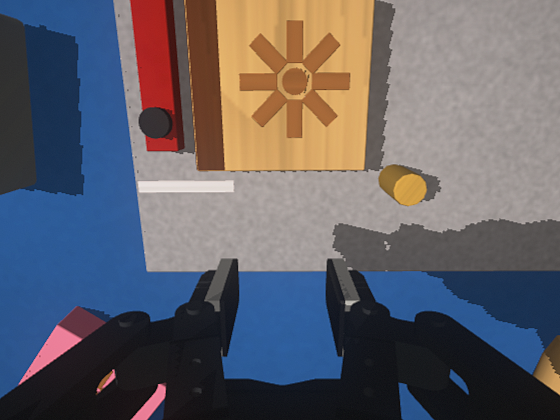

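>>> {"fn": "jog_arm", "kwargs": {
  "increments": [
    {"x": 0, "y": 0, "z": 5, "wx": 0, "wy": 0, "wz": -0.6, "claw": 45},
    {"x": 0, "y": 0, "z": 8, "wx": 0, "wy": 0, "wz": -0.6, "claw": 45},
    {"x": 0, "y": 0, "z": 9.0, "wx": 0, "wy": 0, "wz": -0.6, "claw": 45},
    {"x": 0, "y": -1.5, "z": 9.0, "wx": 0, "wy": 0, "wz": -0.6, "claw": 45},
    {"x": 0, "y": -2.4, "z": 9.0, "wx": 0, "wy": 0, "wz": -0.6, "claw": 45},
    {"x": 0, "y": -3.2, "z": 9.0, "wx": 0, "wy": 0, "wz": -0.6, "claw": 45},
    {"x": 0, "y": -4.0, "z": 9.0, "wx": 0, "wy": 0, "wz": -0.6, "claw": 45},
    {"x": 0, "y": -4.7, "z": 9.0, "wx": 0, "wy": 0, "wz": -0.6, "claw": 45},
    {"x": 0, "y": -4.9, "z": 9.0, "wx": 0, "wy": 0, "wz": -0.6, "claw": 45},
    {"x": 0, "y": -4.9, "z": 9.0, "wx": 0, "wy": 0, "wz": -0.6, "claw": 45}
  ]
}}

```text
clock: 17.77
position: [0.5013, 0.1095, 0.0009]
tool_rot: [-3.138, 0.003, -1.344]
force: [0.2, -0.4, -0.7]
grip_width: 0.0385
```

```bash
python3 -c "
from h import *
f=snap('wrist','w16')
plan()
"
```

```text
at [-25.8  96.3] 0.8 yawb -90.0 q7 -1.72 F [-0.4 -0.5 -0.3] t 17.825
```

View pics/w16.png

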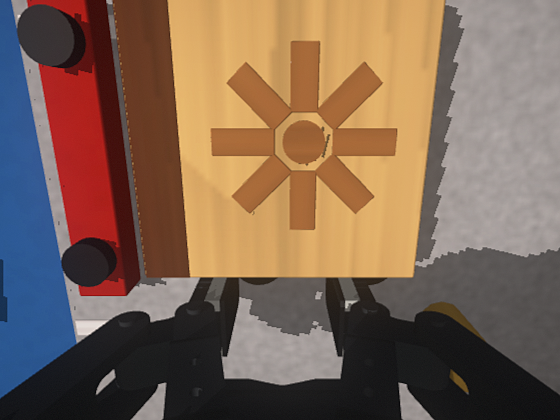

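>>> {"fn": "jog_arm", "kwargs": {
  "increments": [
    {"x": 0, "y": -0.1, "z": 0, "wx": 0, "wy": 0, "wz": 0, "claw": 45},
    {"x": 0, "y": -0.2, "z": 0, "wx": 0, "wy": 0, "wz": 0, "claw": 45},
    {"x": 0, "y": -0.2, "z": 0, "wx": 0, "wy": 0, "wz": 0, "claw": 45}
  ]
}}

```text
clock: 18.2
position: [0.5031, 0.1099, 0.0008]
tool_rot: [-3.138, 0.003, -1.343]
force: [-1.6, -0.0, 1.2]
grip_width: 0.0384
```

>>> {"fn": "jog_arm", "kwargs": {
  "increments": [
    {"x": 0, "y": -0.05, "z": 0, "wx": 0, "wy": 0, "wz": 0, "claw": 45},
    {"x": 0, "y": -0.1, "z": 0, "wx": 0, "wy": 0, "wz": 0, "claw": 45},
    {"x": 0, "y": -0.1, "z": 0, "wx": 0, "wy": 0, "wz": 0, "claw": 45}
  ]
}}

```text
clock: 18.58
position: [0.5042, 0.1101, 0.0008]
tool_rot: [-3.138, 0.003, -1.344]
force: [-1.1, -1.2, -0.3]
grip_width: 0.0383
```

>>> {"fn": "jog_arm", "kwargs": {
  "increments": [
    {"x": 0, "y": -0.05, "z": 0, "wx": 0, "wy": 0, "wz": 0, "claw": 45},
    {"x": 0, "y": -0.1, "z": 0, "wx": 0, "wy": 0, "wz": 0, "claw": 45},
    {"x": 0, "y": -0.1, "z": 0, "wx": 0, "wy": 0, "wz": 0, "claw": 45}
  ]
}}

```text
clock: 18.95
position: [0.5053, 0.1104, 0.0008]
tool_rot: [-3.138, 0.003, -1.344]
force: [-1.0, -0.8, 0.2]
grip_width: 0.0382
```

>>> {"fn": "jog_arm", "kwargs": {
  "increments": [
    {"x": 0, "y": -0.05, "z": 0, "wx": 0, "wy": 0, "wz": 0, "claw": 45},
    {"x": 0, "y": -0.1, "z": 0, "wx": 0, "wy": 0, "wz": 0, "claw": 45},
    {"x": 0, "y": -0.1, "z": 0, "wx": 0, "wy": 0, "wz": 0, "claw": 45}
  ]
}}

```text
clock: 19.32
position: [0.5062, 0.1106, 0.0008]
tool_rot: [-3.138, 0.003, -1.344]
force: [-2.9, -0.8, 1.4]
grip_width: 0.0383
```

```bash
python3 -c "
from h import *
f=snap('wrist','w17');plan()
print(tob(onplane(f,[(148,277),(414,277)],.048)))
"
```

```text
at [-20.6  96.3] 0.8 yawb -90.0 q7 -1.72 F [-3.  -0.8  1.8] t 19.375
[[-0.00933208  0.14683306]
 [-0.00900343  0.04798047]]
```

View pics/w17.png

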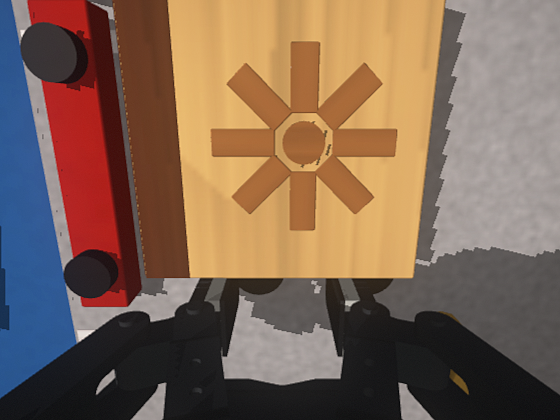

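>>> {"fn": "jog_arm", "kwargs": {
  "increments": [
    {"x": 0, "y": -0.05, "z": 0, "wx": 0, "wy": 0, "wz": 0, "claw": 45},
    {"x": 0, "y": -0.1, "z": 0, "wx": 0, "wy": 0, "wz": 0, "claw": 45},
    {"x": 0, "y": -0.1, "z": 0, "wx": 0, "wy": 0, "wz": 0, "claw": 45}
  ]
}}

```text
clock: 19.75
position: [0.5061, 0.1106, 0.0007]
tool_rot: [-3.14, 0.003, -1.343]
force: [-8.2, -2.2, 6.3]
grip_width: 0.0386
```

```bash
python3 -c "
from h import *
plan((-60,96,60,-90),(30,15,90,0),(30,15,0,0))
"
```

```text
at [-20.7  96.3] 0.7 yawb -90.0 q7 -1.72 F [-8.2 -2.2  6.3] t 19.75
(-60, 96, 60, -90) -> [ 0.01  3.92 -5.93] [-0.1   0.17  0.02]
(30, 15, 90, 0) -> [ 8.11 -5.08 -8.94] [-2.100e-01  5.000e-02 -8.998e+01]
(30, 15, 0, 0) -> [ 8.13 -5.06  0.06] [-2.100e-01  5.000e-02 -8.998e+01]
```

>>> {"fn": "jog_arm", "kwargs": {
  "increments": [
    {"x": 0, "y": 1.5, "z": 0, "wx": 0, "wy": 0, "wz": 0, "claw": 45},
    {"x": 0, "y": 2.5, "z": -6, "wx": 0, "wy": 0, "wz": 0, "claw": 45},
    {"x": 1, "y": 1, "z": -9, "wx": 0, "wy": 0, "wz": -8, "claw": 45},
    {"x": 8.1, "y": -5.1, "z": -9, "wx": 0, "wy": 0, "wz": -90, "claw": 45},
    {"x": 8.1, "y": -5.1, "z": -9, "wx": 0, "wy": 0, "wz": -90, "claw": 45},
    {"x": 8.1, "y": -5.1, "z": -9, "wx": 0, "wy": 0, "wz": -90, "claw": 45},
    {"x": 8.1, "y": -5.1, "z": -9, "wx": 0, "wy": 0, "wz": -90, "claw": 45},
    {"x": 8.1, "y": -5.1, "z": -9, "wx": 0, "wy": 0, "wz": -90, "claw": 45},
    {"x": 8.1, "y": -5.1, "z": -9, "wx": 0, "wy": 0, "wz": -90, "claw": 45},
    {"x": 8.1, "y": -5.1, "z": -9, "wx": 0, "wy": 0, "wz": -90, "claw": 45}
  ]
}}

```text
clock: 21.0
position: [0.5744, 0.0428, 0.0907]
tool_rot: [-3.138, -0.002, 0.115]
force: [0.0, -1.0, -0.5]
grip_width: 0.0385
```

```bash
python3 -c "
from h import *
f=snap('wrist','w18')
plan((30,15,90,0),(30,15,0,0))
"
```

```text
at [30.6 14.8] 90.7 yawb -5.9 q7 -0.37 F [ 0.7 -0.9 -0.9] t 21.05
(30, 15, 90, 0) -> [-0.06 -0.02  0.07] [-0.17 -0.14 -5.89]
(30, 15, 0, 0) -> [-0.08  0.01  9.07] [-0.17 -0.14 -5.89]
```

View pics/w18.png

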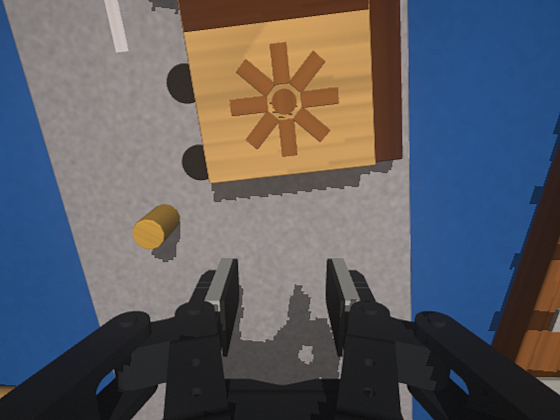

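>>> {"fn": "jog_arm", "kwargs": {
  "increments": [
    {"x": -0.1, "y": 0, "z": 5, "wx": 0, "wy": 0, "wz": -5.9, "claw": 45},
    {"x": -0.1, "y": 0, "z": 8, "wx": 0, "wy": 0, "wz": -5.9, "claw": 45},
    {"x": -0.1, "y": 0, "z": 9.0, "wx": 0, "wy": 0, "wz": -5.9, "claw": 45},
    {"x": -0.1, "y": 0, "z": 9.0, "wx": 0, "wy": 0, "wz": -5.9, "claw": 45}
  ]
}}

```text
clock: 21.55
position: [0.5738, 0.043, 0.0008]
tool_rot: [-3.139, -0.003, 0.226]
force: [0.0, 0.6, 0.4]
grip_width: 0.0387
```

```bash
python3 -c "
from h import *
plan((30,35,0.5,0),(30,45,0.5,0))
"
```

```text
at [30.  15.3] 0.8 yawb -0.1 q7 -0.36 F [0.  0.6 0.4] t 21.55
(30, 35, 0.5, 0) -> [-0.01 -1.97  0.04] [-0.16 -0.14 -0.06]
(30, 45, 0.5, 0) -> [-0.01 -2.97  0.04] [-0.16 -0.14 -0.06]
```

>>> {"fn": "jog_arm", "kwargs": {
  "increments": [
    {"x": 0, "y": -1.0, "z": 0, "wx": 0, "wy": 0, "wz": 0, "claw": 45},
    {"x": 0, "y": -1.8, "z": 0, "wx": 0, "wy": 0, "wz": 0, "claw": 45},
    {"x": 0, "y": -2.2, "z": 0, "wx": 0, "wy": 0, "wz": 0, "claw": 45},
    {"x": 0, "y": -2.6, "z": 0, "wx": 0, "wy": 0, "wz": 0, "claw": 45},
    {"x": 0, "y": -2.9, "z": 0, "wx": 0, "wy": 0, "wz": 0, "claw": 45},
    {"x": 0, "y": -2.9, "z": 0, "wx": 0, "wy": 0, "wz": 0, "claw": 45}
  ]
}}

```text
clock: 22.3
position: [0.5672, 0.0716, 0.0009]
tool_rot: [-3.139, -0.002, 0.226]
force: [-0.6, -1.2, -0.2]
grip_width: 0.0379
```

```bash
python3 -c "
from h import *
plan()
f=snap('wrist','w19')
"
```

```text
at [30.1 44.6] 0.9 yawb -0.0 q7 -0.41 F [-0.6 -1.2 -0.2] t 22.3
```

View pics/w19.png

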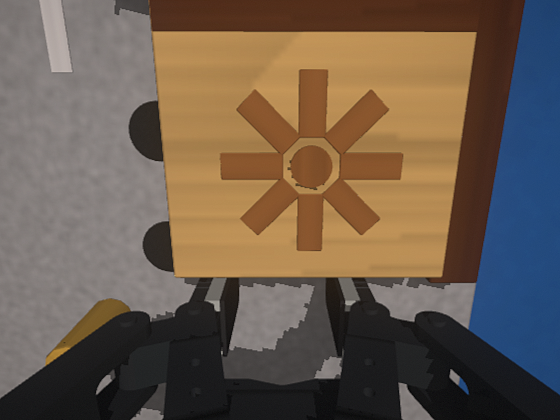

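>>> {"fn": "jog_arm", "kwargs": {
  "increments": [
    {"x": 0, "y": -0.1, "z": 0, "wx": 0, "wy": 0, "wz": 0, "claw": 45},
    {"x": 0, "y": -0.2, "z": 0, "wx": 0, "wy": 0, "wz": 0, "claw": 45},
    {"x": 0, "y": -0.3, "z": 0, "wx": 0, "wy": 0, "wz": 0, "claw": 45},
    {"x": 0, "y": -0.3, "z": 0, "wx": 0, "wy": 0, "wz": 0, "claw": 45}
  ]
}}

```text
clock: 22.85
position: [0.5663, 0.0746, 0.0008]
tool_rot: [-3.138, -0.002, 0.226]
force: [0.9, 0.5, -0.7]
grip_width: 0.0386
```

>>> {"fn": "jog_arm", "kwargs": {
  "increments": [
    {"x": 0, "y": -0.05, "z": 0, "wx": 0, "wy": 0, "wz": 0, "claw": 45},
    {"x": 0, "y": -0.1, "z": 0, "wx": 0, "wy": 0, "wz": 0, "claw": 45},
    {"x": 0, "y": -0.1, "z": 0, "wx": 0, "wy": 0, "wz": 0, "claw": 45}
  ]
}}

```text
clock: 23.22
position: [0.5661, 0.0757, 0.0008]
tool_rot: [-3.138, -0.002, 0.226]
force: [-0.2, -0.9, -0.2]
grip_width: 0.0388
```

>>> {"fn": "jog_arm", "kwargs": {
  "increments": [
    {"x": 0, "y": -0.05, "z": 0, "wx": 0, "wy": 0, "wz": 0, "claw": 45},
    {"x": 0, "y": -0.1, "z": 0, "wx": 0, "wy": 0, "wz": 0, "claw": 45},
    {"x": 0, "y": -0.1, "z": 0, "wx": 0, "wy": 0, "wz": 0, "claw": 45}
  ]
}}

```text
clock: 23.6
position: [0.5659, 0.0766, 0.0008]
tool_rot: [-3.138, -0.002, 0.226]
force: [1.5, -2.0, 0.3]
grip_width: 0.038
```

>>> {"fn": "jog_arm", "kwargs": {
  "increments": [
    {"x": 0, "y": -0.05, "z": 0, "wx": 0, "wy": 0, "wz": 0, "claw": 45},
    {"x": 0, "y": -0.05, "z": 0, "wx": 0, "wy": 0, "wz": 0, "claw": 45}
  ]
}}

```text
clock: 23.85
position: [0.5659, 0.0766, 0.0008]
tool_rot: [-3.139, -0.002, 0.226]
force: [1.0, -5.4, -0.3]
grip_width: 0.0387
```

>>> {"fn": "jog_arm", "kwargs": {
  "increments": [
    {"x": 0, "y": -0.05, "z": 0, "wx": 0, "wy": 0, "wz": 0, "claw": 45},
    {"x": 0, "y": -0.05, "z": 0, "wx": 0, "wy": 0, "wz": 0, "claw": 45}
  ]
}}

```text
clock: 24.1
position: [0.5659, 0.0766, 0.0008]
tool_rot: [-3.139, -0.002, 0.226]
force: [1.2, -4.7, 0.7]
grip_width: 0.0387
```

```bash
python3 -c "
from h import *
plan((30,15,0,0),(30,30,120,0),(35,100,260,-45),(35,100,260,0))
"
```

```text
at [30.  49.8] 0.8 yawb -0.1 q7 -0.42 F [ 1.2 -4.7  0.7] t 24.1
(30, 15, 0, 0) -> [0.01 3.48 0.07] [-0.13 -0.13 -0.08]
(30, 30, 120, 0) -> [  0.03   1.95 -11.92] [-0.13 -0.13 -0.08]
(35, 100, 260, -45) -> [  0.55  -5.08 -25.91] [-0.17 -0.07 44.92]
(35, 100, 260, 0) -> [  0.55  -5.08 -25.91] [-0.13 -0.13 -0.08]
```

>>> {"fn": "jog_arm", "kwargs": {
  "increments": [
    {"x": 0, "y": 1.5, "z": 0, "wx": 0, "wy": 0, "wz": 0, "claw": 45},
    {"x": 0, "y": 2.0, "z": -6, "wx": 0, "wy": 0, "wz": 0, "claw": 45},
    {"x": 0, "y": 2.0, "z": -12, "wx": 0, "wy": 0, "wz": 0, "claw": 45},
    {"x": 1, "y": -1.0, "z": -15, "wx": 0, "wy": 0, "wz": 0, "claw": 0},
    {"x": 1, "y": -1.0, "z": -15, "wx": 0, "wy": 0, "wz": 0, "claw": 0}
  ]
}}

```text
clock: 24.72
position: [0.5744, 0.0901, 0.1534]
tool_rot: [-3.139, -0.007, 0.228]
force: [-0.6, -0.0, -1.3]
grip_width: 0.0023
```

```bash
python3 -c "
from h import *
plan()
f=snap('wrist','w20'); import pickle; pickle.dump(f,open('w20.pkl','wb'))
"
```

```text
at [41.3 61. ] 153.4 yawb 0.0 q7 -0.32 F [-0.6 -0.  -1.3] t 24.725
```

View pics/w20.png

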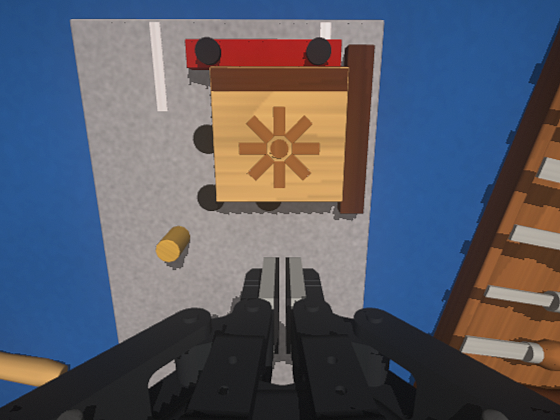

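```bash
python3 -c "
from h import *; import pickle
f=pickle.load(open('w20.pkl','rb'))
a=f['pixels'][:,:,::-1];cv2.imwrite('pics/w20c.png',cv2.resize(a[25:225,170:390],None,fx=3,fy=3,interpolation=cv2.INTER_CUBIC))
print('stop',tob(onplane(f,[(190,68),(205,68)],.036)),'back',tob(onplane(f,[(190,39),(335,41)],.036)))
print('blank',tob(onplane(f,[(211,67.5),(348,68),(343,201),(215,201)],.048)))
print('rail',tob(onplane(f,[(348,60),(340,212)],.036)))
# keys
f=bot.grab_frame('top')
hsv=cv2.cvtColor(f['pixels'],cv2.COLOR_RGB2HSV);H,S,V=[hsv[:,:,i].astype(int) for i in range(3)]
g=[b for b in blobs((H>55)&(H<85)&(S>110)) if 135<b[1][0]<165 and 200<b[1][1]<235][0]
print('green',g[1],onplane(f,[g[1]],.064))
"
```

```text
stop [[-0.0265579   0.16143925]
 [-0.01539542  0.16146434]] back [[-0.0251503   0.1811556 ]
 [ 0.08075261  0.18010112]]
blank [[-0.00874485  0.16065081]
 [ 0.08912557  0.16053834]
 [ 0.09049851  0.06216764]
 [-0.01097087  0.0621546 ]]
rail [[0.0909789  0.1672391 ]
 [0.09068088 0.04948082]]
green [150.01190476 218.9047619 ] [[0.45540635 0.36723459 0.064     ]]
```

View pics/w20c.png

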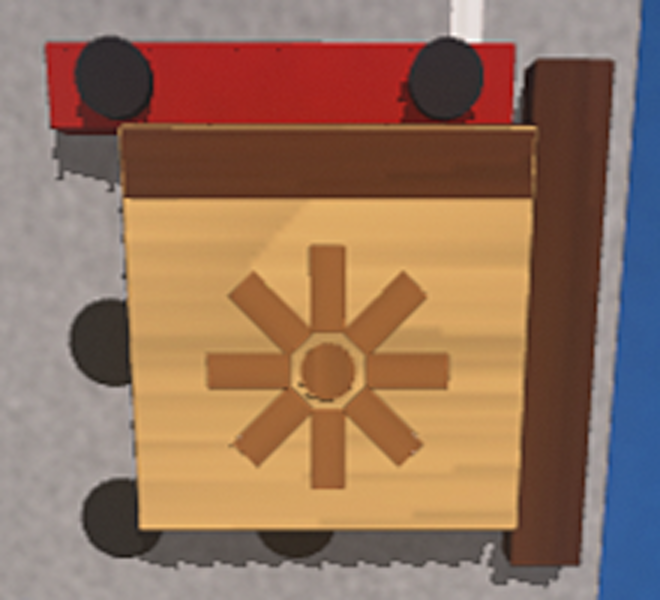

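```bash
python3 -c "
from h import *
print(rel([0.46,0.31,0.2],13)); print(rel([0.455,0.367,0.12],13))"
```

```text
(array([ -6.04, -24.23,  -4.91]), array([-0.11, -0.12, -0.07]))
(array([ -5.26, -29.88,   3.11]), array([-0.11, -0.12, -0.07]))
```

>>> {"fn": "jog_arm", "kwargs": {
  "increments": [
    {"x": -6.0, "y": -24.2, "z": -4.9, "wx": 0, "wy": 0, "wz": 0, "claw": 0},
    {"x": -6.0, "y": -24.2, "z": -4.9, "wx": 0, "wy": 0, "wz": 0, "claw": 0},
    {"x": -6.0, "y": -24.2, "z": -4.9, "wx": 0, "wy": 0, "wz": 0, "claw": 0},
    {"x": -6.0, "y": -24.2, "z": -4.9, "wx": 0, "wy": 0, "wz": 0, "claw": 0},
    {"x": -6.0, "y": -24.2, "z": -4.9, "wx": 0, "wy": 0, "wz": 0, "claw": 0},
    {"x": -6.0, "y": -24.2, "z": -4.9, "wx": 0, "wy": 0, "wz": 0, "claw": 0}
  ]
}}

```text
clock: 25.58
position: [0.4606, 0.3087, 0.199]
tool_rot: [-3.141, -0.001, 0.225]
force: [1.4, -0.1, -0.0]
grip_width: 0.0001
```

```bash
python3 -c "
from h import *
f=snap('wrist','w21')
hsv=cv2.cvtColor(f['pixels'],cv2.COLOR_RGB2HSV);H,S,V=[hsv[:,:,i].astype(int) for i in range(3)]
for b in blobs((H>55)&(H<85)&(S>110)&(V>120),100): print(b[0],b[1],onplane(f,[quad(b[2])[0]],.064))
"
```

```text
[ 270   93   51   52 2105] [294.54204276 118.54061758] [[0.45674098 0.37256706 0.064     ]]
```

View pics/w21.png

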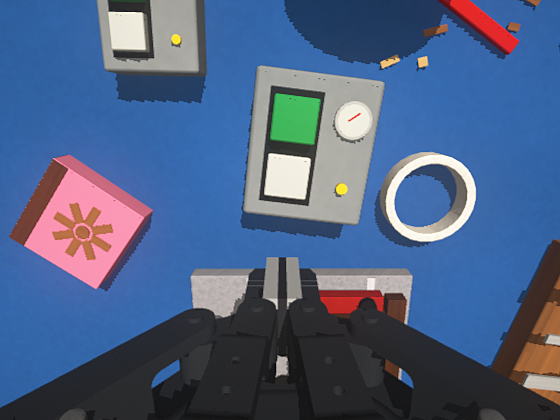

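```bash
python3 -c "
from h import *
print(rel([0.4565,0.3708,0.075],13)); print(rel([0.4565,0.3708,0.05],13))"
```

```text
(array([ 0.94, -6.21, 12.4 ]), array([-0.05, -0.04, -0.16]))
(array([ 0.94, -6.2 , 14.9 ]), array([-0.05, -0.04, -0.16]))
```

>>> {"fn": "jog_arm", "kwargs": {
  "increments": [
    {"x": 0.9, "y": -6.2, "z": 3, "wx": 0, "wy": 0, "wz": 0, "claw": 0},
    {"x": 0.9, "y": -6.2, "z": 8, "wx": 0, "wy": 0, "wz": 0, "claw": 0},
    {"x": 0.9, "y": -6.2, "z": 12, "wx": 0, "wy": 0, "wz": 0, "claw": 0},
    {"x": 0.9, "y": -6.2, "z": 14, "wx": 0, "wy": 0, "wz": 0, "claw": 0},
    {"x": 0.9, "y": -6.2, "z": 14.5, "wx": 0, "wy": 0, "wz": 0, "claw": 0},
    {"x": 0.9, "y": -6.2, "z": 14.5, "wx": 0, "wy": 0, "wz": 0, "claw": 0}
  ]
}}

```text
clock: 26.38
position: [0.4568, 0.3706, 0.0549]
tool_rot: [-3.14, -0.002, 0.223]
force: [0.2, 1.0, 0.2]
grip_width: -0.0003
```

```bash
python3 -c "
from h import *
f=snap('wrist','w22')
"
```

```text
(no output)
```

View pics/w22.png

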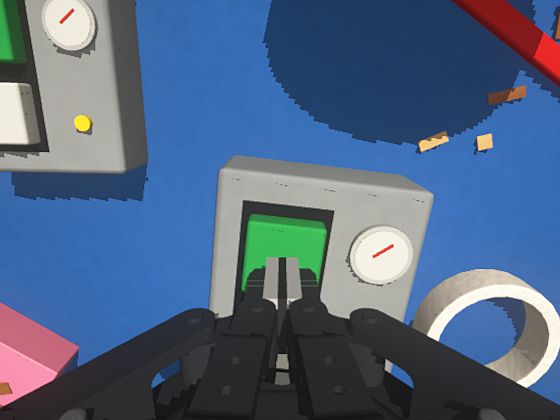

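>>> {"fn": "jog_arm", "kwargs": {
  "increments": [
    {"x": 0, "y": 0, "z": 0.4, "wx": 0, "wy": 0, "wz": 0, "claw": 0},
    {"x": 0, "y": 0, "z": 0.8, "wx": 0, "wy": 0, "wz": 0, "claw": 0},
    {"x": 0, "y": 0, "z": 1.2, "wx": 0, "wy": 0, "wz": 0, "claw": 0},
    {"x": 0, "y": 0, "z": 1.2, "wx": 0, "wy": 0, "wz": 0, "claw": 0}
  ]
}}

```text
clock: 26.92
position: [0.4567, 0.3708, 0.0429]
tool_rot: [-3.14, -0.002, 0.224]
force: [-0.3, -0.5, -0.1]
grip_width: 0.0002
```

>>> {"fn": "jog_arm", "kwargs": {
  "increments": [
    {"x": 0, "y": 0, "z": 0.2, "wx": 0, "wy": 0, "wz": 0, "claw": 0},
    {"x": 0, "y": 0, "z": 0.4, "wx": 0, "wy": 0, "wz": 0, "claw": 0},
    {"x": 0, "y": 0, "z": 0.4, "wx": 0, "wy": 0, "wz": 0, "claw": 0}
  ]
}}

```text
clock: 27.3
position: [0.4567, 0.3708, 0.0388]
tool_rot: [-3.14, -0.002, 0.224]
force: [-0.1, 0.2, -0.1]
grip_width: -0.0
```

>>> {"fn": "jog_arm", "kwargs": {
  "increments": [
    {"x": 0, "y": 0, "z": 0.15, "wx": 0, "wy": 0, "wz": 0, "claw": 0},
    {"x": 0, "y": 0, "z": 0.3, "wx": 0, "wy": 0, "wz": 0, "claw": 0},
    {"x": 0, "y": 0, "z": 0.3, "wx": 0, "wy": 0, "wz": 0, "claw": 0}
  ]
}}

```text
clock: 27.68
position: [0.4567, 0.3707, 0.0356]
tool_rot: [-3.14, -0.002, 0.224]
force: [-0.2, 0.3, -0.4]
grip_width: -0.0
```

>>> {"fn": "jog_arm", "kwargs": {
  "increments": [
    {"x": 0, "y": 0, "z": 0.15, "wx": 0, "wy": 0, "wz": 0, "claw": 0},
    {"x": 0, "y": 0, "z": 0.3, "wx": 0, "wy": 0, "wz": 0, "claw": 0},
    {"x": 0, "y": 0, "z": 0.3, "wx": 0, "wy": 0, "wz": 0, "claw": 0}
  ]
}}

```text
clock: 28.05
position: [0.4567, 0.3708, 0.0329]
tool_rot: [-3.141, -0.002, 0.224]
force: [-1.4, -1.2, 8.9]
grip_width: -0.0001
```

```bash
python3 -c "
from h import *
f=snap('wrist','w23')
f=bot.grab_frame('scene');a=f['pixels'][:,:,::-1];cv2.imwrite('pics/s23.png',cv2.resize(a[100:220,330:450],None,fx=5,fy=5,interpolation=cv2.INTER_CUBIC))
"
```

```text
(no output)
```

View pics/s23.png

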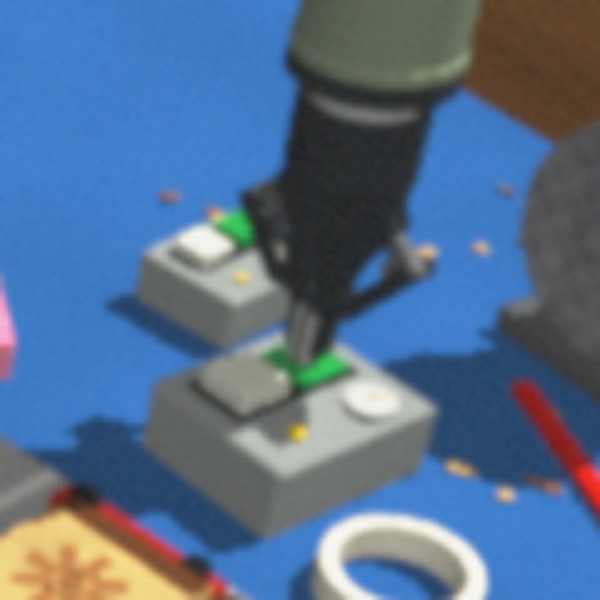

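View pics/w23.png

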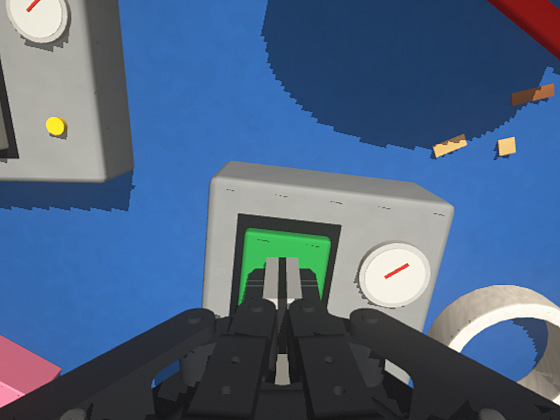

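>>> {"fn": "jog_arm", "kwargs": {
  "increments": [
    {"x": 0, "y": 0, "z": 0.1, "wx": 0, "wy": 0, "wz": 0, "claw": 0},
    {"x": 0, "y": 0, "z": 0.1, "wx": 0, "wy": 0, "wz": 0, "claw": 0}
  ]
}}

```text
clock: 28.4
position: [0.4568, 0.3708, 0.0328]
tool_rot: [-3.141, -0.002, 0.224]
force: [-4.7, -5.7, 21.7]
grip_width: 0.0003
```

>>> {"fn": "jog_arm", "kwargs": {
  "increments": [
    {"x": 0, "y": 0, "z": -3, "wx": 0, "wy": 0, "wz": 0, "claw": 0},
    {"x": 0, "y": 3, "z": -9, "wx": 0, "wy": 0, "wz": 0, "claw": 0},
    {"x": 0, "y": 9, "z": -16, "wx": 0, "wy": 0, "wz": 0, "claw": 0},
    {"x": 0, "y": 9, "z": -18, "wx": 0, "wy": 0, "wz": 0, "claw": 0},
    {"x": 0, "y": 9, "z": -18, "wx": 0, "wy": 0, "wz": 0, "claw": 0}
  ]
}}

```text
clock: 29.02
position: [0.4783, 0.2818, 0.2157]
tool_rot: [-3.14, -0.007, 0.221]
force: [0.2, 0.2, -0.6]
grip_width: -0.0002
```

```bash
python3 -c "
from h import *
plan()
f=snap('wrist','w24')
f=bot.grab_frame('scene');a=f['pixels'][:,:,::-1];cv2.imwrite('pics/s24.png',cv2.resize(a[130:290,280:440],None,fx=3.7,fy=3.7,interpolation=cv2.INTER_CUBIC))
snap('top','t24')
"
```

```text
at [ -9.2 269.4] 215.7 yawb -0.4 q7 -0.69 F [ 0.2  0.2 -0.6] t 29.025
```

View pics/s24.png

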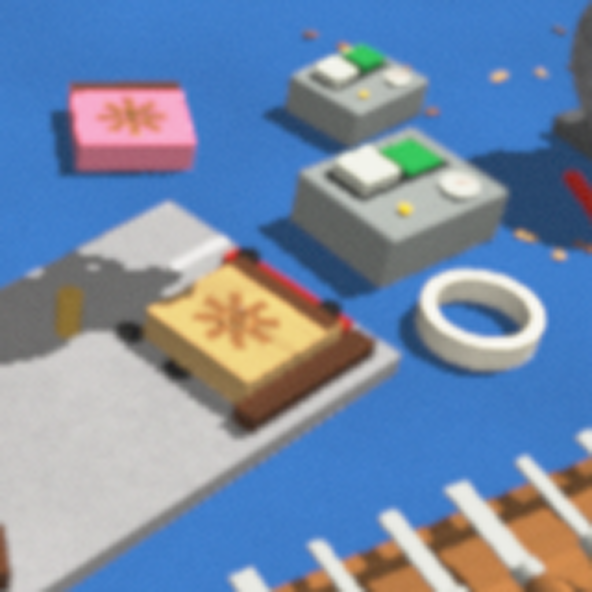

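View pics/w24.png

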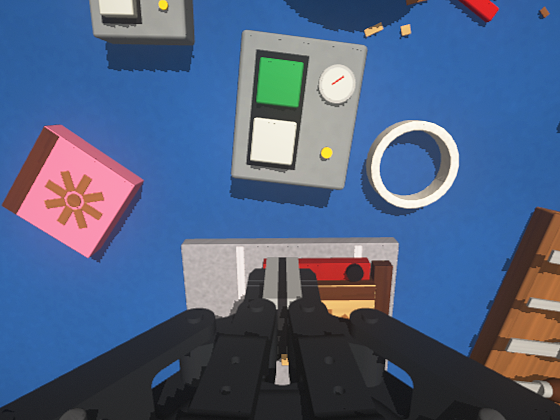

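```bash
python3 -c "
from workcell import bot
print(bot.job_done())"
```

```text
the job is handed in; nothing more can be done
None
```

I turned the blank a quarter turn anticlockwise by pushing it round the brass post with closed fingers. I then slid it to the far rail and on to the red stop, and pressed the HOLD key. The job was handed in at about 29 s of the 72 s allowed; no verdict came back.

- **Blank:** The last close-up before the key press shows the walnut edge at y ≈ 161 mm, against a stop face at ≈ 161.5 mm. The far side measures ≈ 90 mm against a rail face at ≈ 91 mm. Both sides look flat, with no visible gap.
- **Red stop:** The final push against it was about 5 N. Its face measured ≈ 162.7 mm at the start and ≈ 161.5 mm at the end. A shove would have increased that figure, so I take the difference as measuring error.
- **Keys:** HOLD bottomed out at about 22 N. The last pictures show the green key sunk and the white RELEASE key standing proud.
- **Other objects:** I never pushed the mallet, tape roll, sharpening stone or offcut, but I did not measure them again at the end.

**TCP reading:** The fingertips actually end about 23 mm short of the reported TCP. My first push therefore passed just above the blank without moving it. I found the offset by feeling downward and worked at a lower height from then on. At most, that first pass may have brushed the top of the blank.

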